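# Weigh a connecting rod's small end on the balancing stand

## Robot

A 6-joint arm with a two-finger parallel gripper is mounted at the origin on the work surface. World frame = base frame: x ahead of the robot, y to its left, z up, the work surface at z = 0. Lengths are in m, angles in degrees, forces in N, time in s.
With the tool pointing down it reaches from about 0.3 to 0.75 m from the base axis. Payload 8.5 kg.
Tool frame: the origin (TCP) lies at the very end of the fingers, on their centre line; the grasp point (between the pads) lies grasp_offset behind it (grasp_offset is the distance from the TCP to the grasp point, in m); x points along the fingers, z is the direction in which the jaws open and shut, and the axes are right-handed (so a half turn about x gives the same grasp; the last joint's range is limited). The gripper opens to 85 mm and grips with 20 to 120 N. Pads are 22 mm wide; open, the fingers measure 114 mm over their backs; the gripper's body (76 mm by 85 mm) begins 54 mm behind the grasp point. The pads swing forward as they close: fully open they stand 13 mm farther back than shut.
Start: joints at [-87.794, 21.807, 74.336, -0, 83.858, -12.336], TCP at [0.138, -0.532, 0.231] pointing down, gripper open.
Joint ranges: [-178.18, 178.18], [-50.72, 133.34], [12.68, 142.11], [-81.47, 261.47], [9.98, 163.14], [-165.26, 165.26]. Speed limits (degrees/s): [136.94, 136.94, 180, 180, 180, 180].

## Interface

Orientations are given as a 3x3 rotation matrix whose columns are the frame's x, y, z axes.
In Python, from rig import observe, get_image, close_job, recognise, grasp_offset gives the robot as it stands.
- The arm moves only by the tool drive_tool, never from a script. Its argument "targets" is a list that holds one entry, the list of rows, each a list of 7 numbers: the shift along the tool's x, y, z in units of 50 mm (1.0 is 50 mm), then the turn, a rotation vector about the tool's x, y, z in rad, then the opening, from -1 (shut) to 1 (fully open), so that 0 is half open. A call has 1 to 5 rows; each row shifts and turns the commanded pose from where the row before left it, along the tool's axes as they then stand; what a row does not reach is not made up. A row lasts 1/10 s, in which the tool goes at most 50 mm and 8.59 degrees, less where a joint would pass 70% of its speed; a pose out of reach is approached as far as the arm can. A call is refused whole if a number of a shift passes 1 or a number of a turn 0.15, either way. A call with a gripper value outside its range is refused whole. The fingers move at their own pace and stop on an object; "force" is the grip in N (left out, the last holds). Time passes only in rows, so rows that do not move let the fingers close. It gives the time, the measured TCP pose, the force and the opening at its end, in the units of the state.
- observe(): the state, without advancing time (a new reading comes with each control period).
- get_image(name): name is "side" or "top" or "wrist"; returns a dict with "image" (384x512x3 uint8, red, green, blue), "fx", "fy", "cx", "cy" (pixels), "k1" (the pictures are not rectified: a ray, as slopes to the right and down, at radius r is drawn at 1 + k1 r^2 times it, then the intrinsics apply), "rvec" (rotation vector, rad) and "tvec" (3), from world to camera coordinates, as OpenCV has them. Camera axes: x right, y down, z forward; pixel columns grow to the right and rows downward; lengths in m; the calibration is good to about 2 mm. A picture is of the moment at which its call begins. There is no depth.
- close_job(): hands the job in, once; it reports no verdict.
Trained networks look in a picture, given as the dict that the camera call returned (one of the last four; its "shot" number tells which), for a name from the list of things; names that differ only in an ending like _2 or _b are one class to them, and where a whole thing is asked for, a point or a joint stands for the part that bears it (a point fixed in the world has none). Each returns a list of dicts, best first, with "p" (0 to 1); they miss things now and then, are a little off and sometimes report something else, mostly with a low value. They report only what shows in the picture. A call takes as long as a camera call. They do not tell look-alikes from the thing itself.
- recognise(label, picture): "at" ([column, row] as shares, 0 to 1, of the picture: columns of its width, rows of its height, amid what is visible of it).
The state is a dict: "time_s": time; "q": joint angles; "qvel": joint speeds; "joint_efforts": joint torques, N m; "position": TCP position; "tool_rot": TCP orientation; "ft_force": force on the tool from outside, world axes, zero at the start; "wrist_torque": the same for the moment, N m; "grip_width": finger opening in m.
Only numpy, scipy, OpenCV 4.12 (cv2) and the standard library are available. Lean on these libraries where they do the work, as an engineer would, in place of code of your own. Each camera call takes 0.05 s, during which the arm holds its last target.

## Task

Take the one-piece connecting rod (the one without a bolted cap) out of the wooden rack and hang it by its big eye on the balancing stand's spigot, with its small end lying on the rest of the scale; let both ends down by feel, neither dropped nor forced, and let go. Then press the scale's round hold key just until it clicks, no further and not down to its stop, and let it come back up. Leave the other rod, the piston and the spanner where they are.

Things in the scene. Friction and masses are not known exactly. Their poses are not given: they have to be found in the camera images.
- rod: One-piece steel connecting rod, 0.27-0.53 kg, on edge in one of the rack's slots. Origin: mid-height of the shank near the balance point, the place to grip. x = axis of both eyes (across the rod), y = along the rod to the big eye, z up. Shank 13 mm thick (x), 20 mm high (z), free from y = -60 to +20 mm.
- big_eye (a point): Centre of the rod's big eye (rod's axes), at rod y = +50 mm: 56 mm outside, bore 42 mm, 20 mm thick. Hung, the top of its bore lies on the spigot and its centre is 3 mm below the spigot's axis.
- small_eye (a point): Centre of the rod's small eye (rod's axes), at rod y = -80 mm: 31 mm outside, bore 20 mm, 20 mm thick.
- cap_rod: The other rod, in the rack's other slot: same length, origin and axes, but a smaller split big end with a bolted cap (bosses and bolts above and below). To be left alone.
- rack: Fixed plywood rack. Origin on the bench between the slots; x across them, y along the rods to the big eyes. Slots at x = -45 and +45 mm hold the rods' axes 48 mm above the bench (origins at y = 0). Notched cross boards at y = +50 and -80 mm, 14 mm thick, 46 mm high, notches 24 mm wide, carry the eyes; base board 14 mm thick. Rods come out straight up.
- stand: Fixed balancing stand with a level steel spigot, 36 mm thick (30 mm at its bevelled tip). Origin on the bench below it; x along the spigot from free tip (x = -26 mm) to shoulder (x = +16 mm, 47 mm across), y from the scale to the spigot. The spigot's axis is 103 to 117 mm above the bench, as its carriage was clamped: not reported, see or feel it. A well hung rod is at x = 0, its y along this y.
- column_top (a point): Top of the stand's upright column (22 mm thick), 145 mm above the bench at stand x = +52 mm, y = 0. The grey carriage clamped on it reaches from x = +32 to +72 mm, y = -22 to +22 mm, and 22 mm above and below the spigot's axis.
- scale: Fixed bench scale, 140 mm wide (y), 190 mm deep, on the stand's 8 mm base plate; axes as the stand's. Origin under its feet below the rest's middle. Pan 59 mm above the bench (110 mm square), case top 53 mm; display and keys in front of the pan (towards -x).
- rest (a point): Middle of the flat top, 36 mm (x) by 32 mm (y), of the steel rest standing on the scale's pan: 91.5 mm above the bench, 130 mm from the spigot along the stand's -y. The underside of the rod's small eye lies on it; the rod then slopes by up to 3 degrees, as the spigot's height has it.
- key_base (a point): Point on the scale's case top (53 mm above the bench) under the centre of the hold key, the only raised key: a round white cap, 19 mm across, beside the display. With the key up, its top is 5 to 9 mm above this point: how much is not reported, feel it.
- hold_key (a joint): Travel of the hold key downwards in m: 0 up, 0.005 at its hard stop. Dome key: the force rises to about 4.5 N at 1.1 mm, drops to about 2 N at 3 mm (the click), then rises again steeply: 5 N at 3.8 mm, 10 N at 4.2 mm. It springs back when let go.
- piston: Aluminium piston, 68 mm across, 50 mm high, standing on the bench; origin at the centre of its underside. To be left alone.
- spanner: Spanner, 150 mm long, lying on the bench; origin under its middle. To be left alone.
There are look-alikes about, which are no part of the job. Leave any black or green look-alike of the rod alone.

How it is judged:
By the outcome, as a careful person would: the job done as asked, in the order asked, and still so for the second after the job is handed in, with the robot touching nothing.
It also fails if it takes over 64 s, if anything falls off the work surface, if the arm or the gripper's body presses on something with over 40 N, if the wrist force passes 120 N, or if a joint passes its speed limit or range.

## Working session

There is one attempt and no reset: what is moved stays moved. The work goes in short steps, Python scripts to look and compute and a tool call to move; the robot and the scene stay as the last step left them, time stands still between calls to the robot, and variables do not carry over. Pictures are saved under pics/ and viewed, and the job is handed in when it is done.

Besides the shell and the picture viewer there is one more tool, called after "Emit:" as name([rows], argument=value, ...), one row to a line, values as JSON. drive_tool: Moves the arm, as the interface text tells. Its arguments: {"type":"object","properties":{"targets":{"type":"array"},"force":{"type":"number"}},"required":["targets"]}

```bash
mkdir -p pics; ls; cat > h.py <<'E'
import numpy as np,cv2
from rig import observe,get_image,close_job,recognise,grasp_offset
def cam(p):
    R=cv2.Rodrigues(np.array(p['rvec'],float))[0]; return R,np.array(p['tvec'],float).ravel()
def K(p): return np.array([[p['fx'],0,p['cx']],[0,p['fy'],p['cy']],[0,0,1.]]),np.array([p['k1'],0,0,0,0.])
def proj(p,X):
    k,d=K(p); return cv2.projectPoints(np.array(X,float).reshape(-1,1,3),np.array(p['rvec'],float),np.array(p['tvec'],float),k,d)[0].reshape(-1,2)
def ray(p,uv):
    k,d=K(p);R,t=cam(p)
    x=cv2.undistortPoints(np.array(uv,float).reshape(-1,1,2),k,d).reshape(-1,2)
    D=np.c_[x,np.ones(len(x))]@R; return -R.T@t,D
def onz(p,uv,z):
    c,D=ray(p,uv); return c+D*((z-c[2])/D[:,2])[:,None]
def save(p,n,crop=None,s=1):
    im=p['image'][:,:,::-1]
    if crop: a,b,c,d=crop; im=im[b:d,a:c]
    if s!=1: im=cv2.resize(im,None,fx=s,fy=s,interpolation=cv2.INTER_CUBIC)
    cv2.imwrite('pics/'+n+'.png',im)
E
python3 - <<'E'
from h import *
o=observe();print({k:np.round(v,3).tolist() for k,v in o.items()});
print(grasp_offset)
import pickle
for n in('top','side','wrist'):
    p=get_image(n);save(p,n+'0');pickle.dump(p,open(n+'0.pkl','wb'));R,t=cam(p);print(n,-R.T@t,p['fx'],p['k1'],p['cx'],p['cy'])
    for l in('rod','big_eye','small_eye','cap_rod','rack','stand','column_top','scale','rest','key_base','hold_key','piston','spanner'):
        try:
            r=recognise(l,p);print(l,[(round(a['p'],2),np.round(np.array(a['at'])*[512,384]).tolist()) for a in r])
        except Exception as e:print(l,e)
E
```

```text
pics
{'time_s': 0.0, 'q': [-87.795, 21.841, 74.384, -0.0, 83.856, -12.337], 'qvel': [-0.007, 0.04, -0.008, 0.037, -0.092, -0.134], 'joint_efforts': [0.001, -44.846, -23.127, -0.0, 0.005, 0.0], 'position': [0.138, -0.532, 0.231], 'tool_rot': [[-0.0, 0.968, 0.251], [0.001, 0.251, -0.968], [-1.0, 0.0, -0.001]], 'ft_force': [0.049, 0.25, -1.02], 'wrist_torque': [-0.011, -0.044, 0.034], 'grip_width': 0.085}
0.0187
top [0.51027161 0.05776187 1.19876584] 429.9647978584786 -0.1505805647250817 255.18862823609388 190.83660008154246
rod [(0.85, [232.0, 117.0]), (0.6, [171.0, 174.0]), (0.55, [121.0, 278.0])]
big_eye [(0.81, [169.0, 171.0]), (0.8, [117.0, 276.0]), (0.66, [236.0, 111.0]), (0.39, [338.0, 186.0])]
small_eye [(0.85, [232.0, 116.0]), (0.72, [120.0, 278.0]), (0.58, [169.0, 170.0])]
cap_rod [(0.71, [175.0, 205.0]), (0.61, [184.0, 262.0])]
rack [(0.87, [177.0, 188.0]), (0.44, [300.0, 179.0])]
stand [(0.96, [296.0, 178.0])]
column_top [(0.74, [300.0, 180.0])]
scale [(0.62, [337.0, 186.0])]
rest [(0.57, [340.0, 189.0])]
key_base [(0.62, [338.0, 187.0])]
hold_key []
piston [(0.7, [251.0, 25
[... 349 characters left out ...]
 (0.55, [323.0, 337.0])]
cap_rod [(0.86, [253.0, 258.0]), (0.61, [273.0, 152.0]), (0.27, [216.0, 256.0])]
rack [(0.58, [237.0, 258.0]), (0.2, [251.0, 176.0])]
stand [(0.75, [252.0, 174.0])]
column_top [(0.7, [247.0, 175.0]), (0.58, [274.0, 152.0])]
scale [(0.95, [269.0, 151.0]), (0.44, [220.0, 258.0])]
rest [(0.57, [273.0, 151.0])]
key_base [(0.82, [272.0, 153.0])]
hold_key []
piston [(0.62, [312.0, 213.0])]
spanner [(0.63, [313.0, 270.0])]
wrist [ 0.21029681 -0.51411995  0.37433886] 316.9528275099791 0.028614600421489656 252.77237203723146 187.45812242776833
rod []
big_eye []
small_eye []
cap_rod []
rack []
stand []
column_top []
scale []
rest []
key_base []
hold_key []
piston []
spanner []
```

View pics/top0.png

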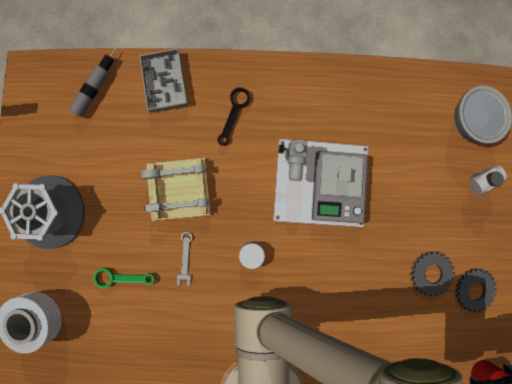

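View pics/side0.png

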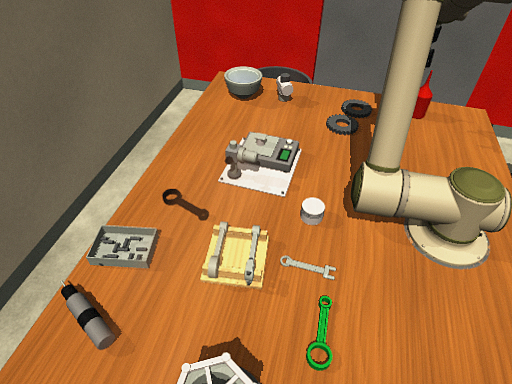

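```bash
python3 - <<'E'
from h import *
import pickle
p=pickle.load(open('top0.pkl','rb'));save(p,'top0r',(130,130,230,260),5);save(p,'top0s',(260,120,400,250),4)
p=pickle.load(open('side0.pkl','rb'));save(p,'side0r',(170,210,300,300),5);save(p,'side0s',(200,110,330,210),5)
E
```

```text
(no output)
```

View pics/top0r.png

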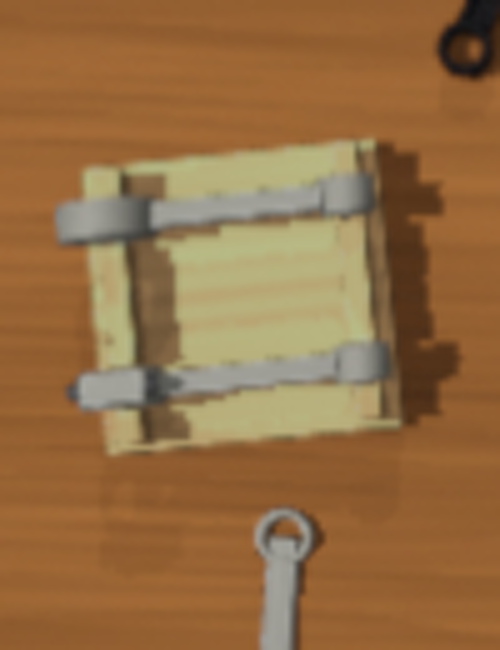

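View pics/top0s.png

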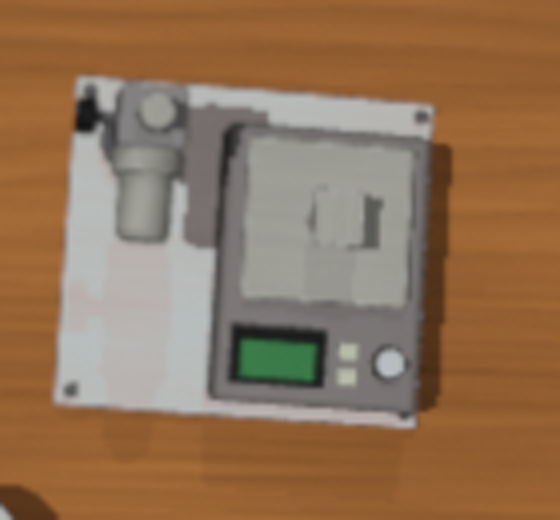

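View pics/side0r.png

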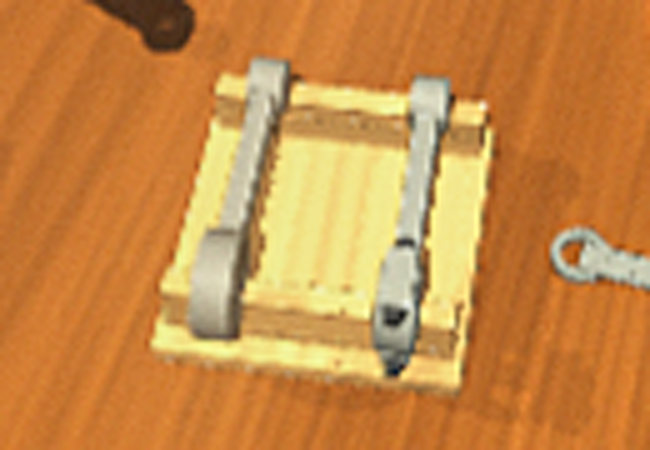

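View pics/side0s.png

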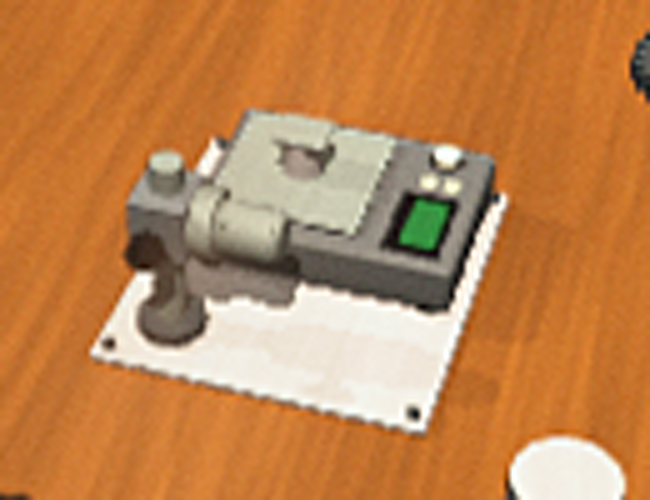

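```bash
python3 - <<'E'
from h import *
import pickle
p=pickle.load(open('top0.pkl','rb'))
def f(x,o,s,z,n):
    uv=np.array(x)/s+o; r=onz(p,uv,z); print(n,np.round(r,4)[0]); return r[0]
R=(130,130);S=(260,120)
b=f((103,221),R,5,.074,'bigeye');s=f((348,193),R,5,.0635,'smalleye');c=f((363,361),R,5,.0635,'cap small');cb=f((112,390),R,5,.07,'cap big')
d=b-s;print('rod len',np.linalg.norm(d[:2]),np.degrees(np.arctan2(-d[0],d[1])))
d=cb-c;print('cap len',np.linalg.norm(d[:2]),np.degrees(np.arctan2(-d[0],d[1])));print(np.linalg.norm((c-s)[:2]))
ct=f((158,110),S,4,.145,'column');re=f((340,216),S,4,.0915,'rest');k=f((390,363),S,4,.06,'key');tip=f((143,232),S,4,.128,'tip top')
q=[f(x,S,4,.008,'plate') for x in((78,78),(433,105),(415,428),(55,403))]
for i in range(4): d=q[(i+1)%4]-q[i];print(np.linalg.norm(d),np.degrees(np.arctan2(d[1],d[0])))
E
```

```text
bigeye [0.6081 0.3106 0.074 ]
smalleye [0.6273 0.1826 0.0635]
cap small [0.5384 0.1716 0.0635]
cap big [0.5193 0.3032 0.07  ]
rod len 0.1294953933966028 8.530652213406139
cap len 0.13297191631750088 8.28602602632629
0.08951150183315991
column [ 0.6785 -0.0718  0.145 ]
rest [ 0.6212 -0.1995  0.0915]
key [ 0.5264 -0.2426  0.06  ]
tip top [ 0.6037 -0.0659  0.128 ]
plate [ 0.7212 -0.032   0.008 ]
plate [ 0.7109 -0.2856  0.008 ]
plate [ 0.4819 -0.2751  0.008 ]
plate [ 0.4937 -0.0211  0.008 ]
0.25381517237087714 -92.32830992576008
0.22922140394236654 177.36667697950028
0.2541913614197884 87.33241709151457
0.22771855308527128 -2.728868659502283
```

```bash
cat >> h.py <<'E'
from scipy.spatial.transform import Rotation as Ro
def down(yaw,pitch=0):  # tool z along (c,s,0), x down; pitch: rotation about tool z (rad deg), + per right hand
    a=np.radians(yaw);c,s=np.cos(a),np.sin(a)
    return np.array([[0,-s,c],[0,c,s],[-1,0,0.]])@Ro.from_euler('z',pitch,degrees=True).as_matrix()
def plan(pos,R,n=None,dec=3,vmax=.05,p0=None,R0=None):
    o=observe(); p=np.array(o['position'],float) if p0 is None else np.array(p0); r=np.array(o['tool_rot']).reshape(3,3) if R0 is None else R0
    pos=np.array(pos,float)
    rv=Ro.from_matrix(r.T@R).as_rotvec(); 
    if n is None: n=int(np.ceil(max(np.linalg.norm(pos-p)/vmax,np.linalg.norm(rv)/.148,1)))
    st=rv/n; d=(pos-p)/n
    for i in range(n):
        sh=r.T@d/.05
        print(np.round(np.r_[sh,st],dec).tolist())
        r=r@Ro.from_rotvec(st).as_matrix()
def st():
    o=observe();print(round(o['time_s'],2),'pos',np.round(o['position'],4).tolist(),'F',np.round(o['ft_force'],2).tolist(),'T',np.round(o['wrist_torque'],3).tolist(),'w',round(o['grip_width'],4));return o
E
python3 - <<'E'
from h import *
import pickle
p=pickle.load(open('wrist0.pkl','rb'));R,t=cam(p);o=observe();T=np.array(o['tool_rot']).reshape(3,3)
print('cam in tool',np.round(T.T@(-R.T@t-o['position']),4),'cam axes in tool (rows x,y,z)\n',np.round(R@T,3))
plan((.57,-.2,.25),down(-2.55))
E
```

```text
cam in tool [-0.143   0.0745  0.0005] cam axes in tool (rows x,y,z)
 [[-0.    -0.     1.   ]
 [-0.299 -0.954 -0.001]
 [ 0.954 -0.299  0.   ]]
[-0.034, 0.912, -0.388, -0.116, -0.0, -0.0]
[-0.034, 0.951, -0.28, -0.116, -0.0, -0.0]
[-0.034, 0.976, -0.168, -0.116, -0.0, -0.0]
[-0.034, 0.989, -0.054, -0.116, -0.0, -0.0]
[-0.034, 0.989, 0.06, -0.116, -0.0, -0.0]
[-0.034, 0.976, 0.174, -0.116, -0.0, -0.0]
[-0.034, 0.949, 0.285, -0.116, -0.0, -0.0]
[-0.034, 0.91, 0.393, -0.116, -0.0, -0.0]
[-0.034, 0.858, 0.495, -0.116, -0.0, -0.0]
[-0.034, 0.795, 0.591, -0.116, -0.0, -0.0]
[-0.034, 0.722, 0.679, -0.116, -0.0, -0.0]
```

Emit:
drive_tool([
  [[-0.03,0.91,-0.39,-0.116,0,0,1],[-0.03,0.95,-0.28,-0.116,0,0,1],[-0.03,0.97,-0.17,-0.116,0,0,1],[-0.03,0.98,-0.05,-0.116,0,0,1],[-0.03,0.98,0.06,-0.116,0,0,1]],
])

```text
time_s: 2.6
position: [0.3345, -0.3805, 0.2391]
tool_rot: [[0.0, 0.669, 0.744], [-0.0, 0.744, -0.669], [-1.0, -0.0, 0.0]]
ft_force: [-0.4, 0.0, 0.2]
grip_width: 0.0856
```

```bash
python3 - <<'E'
from h import *
st();plan((.57,-.2,.25),down(-2.55))
E
```

```text
2.6 pos [0.3345, -0.3805, 0.2391] F [-0.36, 0.04, 0.25] T [-0.032, -0.029, -0.027] w 0.0856
[-0.036, 0.972, 0.181, -0.115, 0.0, 0.0]
[-0.036, 0.945, 0.291, -0.115, 0.0, 0.0]
[-0.036, 0.906, 0.397, -0.115, 0.0, 0.0]
[-0.036, 0.854, 0.498, -0.115, 0.0, 0.0]
[-0.036, 0.792, 0.593, -0.115, 0.0, 0.0]
[-0.036, 0.719, 0.68, -0.115, 0.0, 0.0]
```

Emit:
drive_tool([
  [[-0.03,0.97,0.18,-0.115,0,0,1],[-0.03,0.94,0.29,-0.115,0,0,1],[-0.03,0.9,0.4,-0.115,0,0,1],[-0.03,0.85,0.5,-0.115,0,0,1],[-0.03,0.79,0.59,-0.115,0,0,1]],
])

```text
time_s: 3.1
position: [0.531, -0.2315, 0.2465]
tool_rot: [[0.0, 0.157, 0.988], [-0.0, 0.988, -0.157], [-1.0, -0.0, 0.0]]
ft_force: [0.4, -1.1, 0.7]
grip_width: 0.0854
```

Emit:
drive_tool([
  [[-0.03,0.72,0.68,-0.115,0,0,1],[0,0,0,0,0,0,1]],
])

```text
time_s: 3.3
position: [0.5722, -0.1991, 0.2473]
tool_rot: [[0.001, 0.038, 0.999], [0.001, 0.999, -0.038], [-1.0, 0.001, 0.001]]
ft_force: [-0.3, 0.2, -0.8]
grip_width: 0.0853
```

```bash
python3 - <<'E'
from h import *
import pickle
st();p=get_image('wrist');pickle.dump(p,open('w1.pkl','wb'));save(p,'w1',None,1.5);o=observe();print(np.round(o['tool_rot'],3).tolist())
E
```

```text
3.3 pos [0.5722, -0.1991, 0.2473] F [-0.31, 0.22, -0.83] T [-0.054, 0.01, -0.029] w 0.0853
[[-0.0, 0.043, 0.999], [0.0, 0.999, -0.043], [-1.0, 0.0, -0.0]]
```

View pics/w1.png

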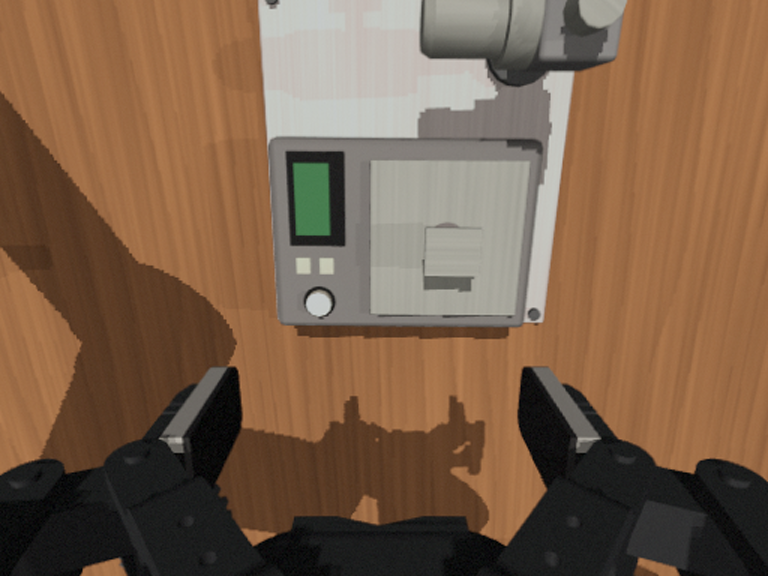

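```bash
python3 - <<'E'
from h import *
import pickle
p=pickle.load(open('w1.pkl','rb'))
for n,x,z in(('key',(319,302),.059),('rest',(453,252),.0915),('rest c',(425,228),.0915),('rest c',(482,228),.0915),('plate c',(534,314),.008),('pan',(371,161),.059),('pan',(528,161),.059),('pan',(523,315),.059),('pan',(371,315),.059)):
    print(n,np.round(onz(p,np.array(x)/1.5,z),4)[0])
plan((.57,-.12,.25),down(-2.55))
E
```

```text
key [ 0.5244 -0.2417  0.059 ]
rest [ 0.6183 -0.1993  0.0915]
rest c [ 0.6004 -0.1829  0.0915]
rest c [ 0.6365 -0.1843  0.0915]
plate c [ 0.7006 -0.2778  0.008 ]
pan [ 0.5673 -0.1421  0.059 ]
pan [ 0.673  -0.1464  0.059 ]
pan [ 0.6755 -0.2578  0.059 ]
pan [ 0.5624 -0.2535  0.059 ]
[-0.027, 0.809, -0.038, 0.001, -0.0, -0.0]
[-0.027, 0.809, -0.039, 0.001, -0.0, -0.0]
```

Emit:
drive_tool([
  [[0,0.8,0,0,0,0,1],[0,0.8,0,0,0,0,1],[0,0,0,0,0,0,1]],
])

```text
time_s: 3.65
position: [0.5719, -0.1202, 0.2483]
tool_rot: [[-0.0, 0.045, 0.999], [0.001, 0.999, -0.045], [-1.0, 0.001, -0.0]]
ft_force: [-0.6, -1.1, 0.8]
grip_width: 0.0856
```

```bash
python3 - <<'E'
from h import *
import pickle
st();p=get_image('wrist');pickle.dump(p,open('w2.pkl','wb'));save(p,'w2',None,1.5);o=observe();print(np.round(o['tool_rot'],3).tolist())
E
```

```text
3.65 pos [0.5719, -0.1202, 0.2483] F [-0.59, -1.06, 0.77] T [-0.057, 0.035, -0.005] w 0.0856
[[0.0, 0.046, 0.999], [-0.0, 0.999, -0.046], [-1.0, -0.0, 0.0]]
```

View pics/w2.png

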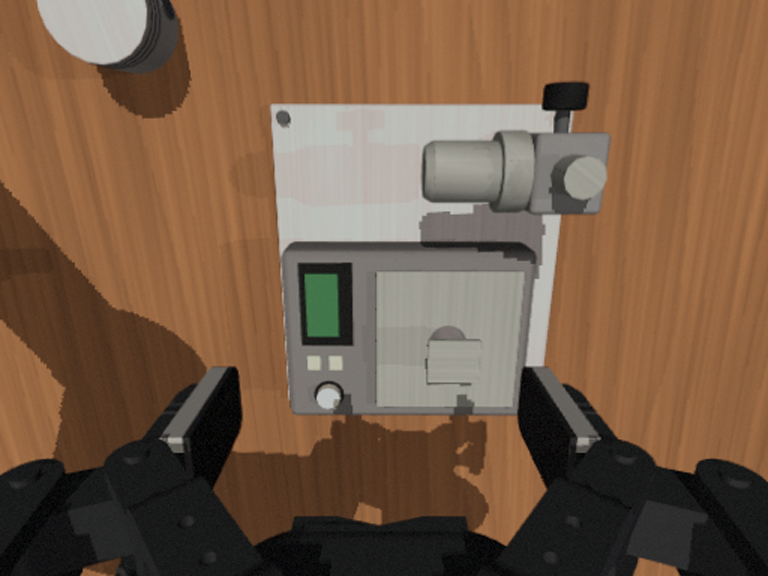

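```bash
python3 - <<'E'
from h import *
import pickle
p=pickle.load(open('w2.pkl','rb'));save(p,'w2c',(270,50,420,160),5)
p=pickle.load(open('w1.pkl','rb'));save(p,'w1c',(270,0,420,60),5)
p=pickle.load(open('side0.pkl','rb'));save(p,'s0c',(220,130,270,180),10)
E
```

```text
(no output)
```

View pics/w2c.png

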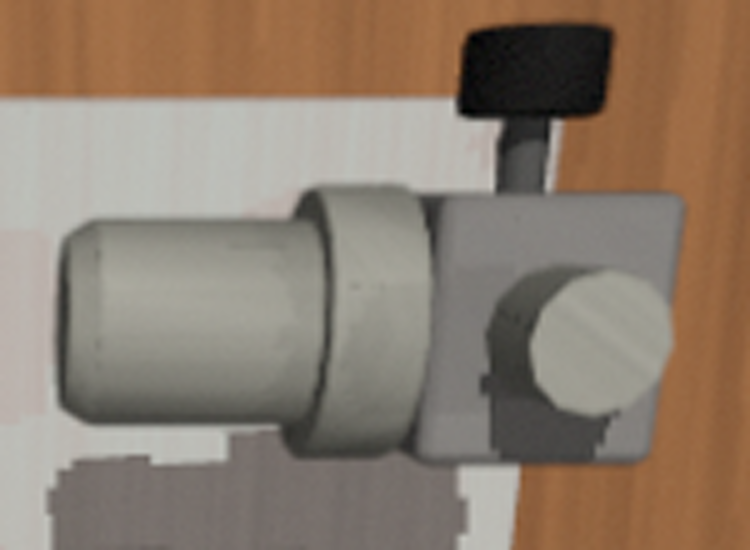

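View pics/w1c.png

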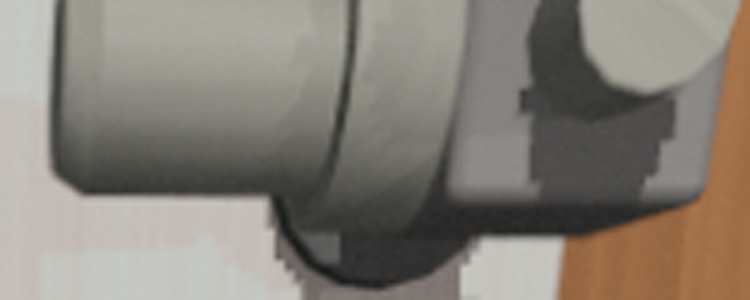

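View pics/s0c.png

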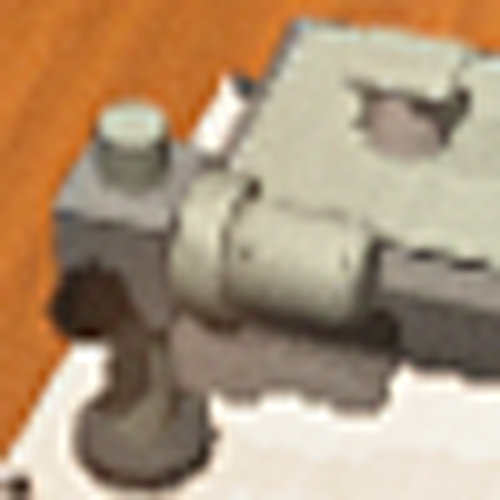

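```bash
cat > fit.py <<'E'
from h import *
import pickle
from scipy.optimize import least_squares
w1,w2,sd,tp=[pickle.load(open(n+'.pkl','rb')) for n in('w1','w2','side0','top0')]
th=np.linspace(0,2*np.pi,721)
def W(q,X):
    ox,oy,yaw,zs=q;c,s=np.cos(yaw),np.sin(yaw);X=np.atleast_2d(X)
    return np.c_[ox+c*X[:,0]-s*X[:,1],oy+s*X[:,0]+c*X[:,1],X[:,2]]
def edge(q,p,uv,r,x0,x1,sgn):
    zs=q[3]
    a=proj(p,W(q,[[x0,0,zs],[x1,0,zs]]));d=a[1]-a[0];d/=np.linalg.norm(d);n=np.array([-d[1],d[0]])
    vals=[]
    for x in(x0,x1):
        c=proj(p,W(q,np.c_[np.full(721,x),r*np.cos(th),zs+r*np.sin(th)]));h=c@n;i=np.argmax(sgn*h);vals.append(c[i])
    e=vals[1]-vals[0];m=np.array([-e[1],e[0]])/np.linalg.norm(e)
    return (np.array(uv)-vals[0])@m
def res(q):
    zs=q[3];r=[]
    r+=[edge(q,w2,(306,94.4),.018,-.02,.016,-1),edge(q,w2,(306,135),.018,-.02,.016,1)]
    r+=[edge(q,w1,(306,38.4),.018,-.02,.016,1)]
    r+=list((proj(w2,W(q,[.052,0,.145]))-[390.2,118.4]).ravel())
    r+=list(.7*(proj(tp,W(q,[.052,0,.145]))-[299.5,147.5]).ravel())
    # carriage top right corners w2
    cr=np.array([[.032,.022,zs+.022],[.072,.022,zs+.022],[.072,-.022,zs+.022],[.032,-.022,zs+.022]])
    r+=list((.5*(proj(w2,W(q,cr))-[[358.4,88.7],[407.2,88.7],[400.4,142.7],[353.7,142.5]])).ravel())
    r+=list((proj(w1,W(q,[0,-.13,.0915]))-np.array([453,252])/1.5).ravel())
    for uv,sg in(((246,150),-1),((254,151.8),-1),((245,160.7),1),((252,162.2),1)): r.append(edge(q,sd,uv,.018,-.02,.016,sg if SD>0 else -sg))
    return np.array(r)
for SD in(1,-1):
    s=least_squares(res,[.6265,-.0695,-.0445,.11],x_scale=[.01,.01,.01,.01],loss='soft_l1');print(SD,s.x,np.degrees(s.x[2]),s.cost);print(np.round(res(s.x),2))
E
python3 fit.py
```

```text
1 [ 0.62471631 -0.0694784  -0.04852886  0.10251475] -2.7804987474527283 42.00569989210156
[  1.32   0.12  -0.86  -0.04   0.21   0.04   0.51  -0.14  -0.26   0.77
  -0.37   0.06   0.21  -0.57   0.32   0.14   0.07  10.09  10.02 -11.98
 -12.01]
-1 [ 0.62503466 -0.06944896 -0.05070172  0.1004243 ] -2.9049945404892794 2.744307071210804
[ 1.43  0.5  -1.15  0.37  0.3   0.06  0.42 -0.33 -0.25  0.37 -0.29 -0.34
  0.08 -0.78  0.13  0.18  0.02 -0.79 -0.89 -0.09 -0.06]
```

```bash
cat >> fit.py <<'E'
print('---')
SD=-1
import copy
base=[copy.deepcopy(x) for x in(w1,w2,sd,tp)]
cams=[w1,w2,sd,tp]
def full(v):
    for i,(c,b) in enumerate(zip(cams,base)):
        k=0 if i==1 else i   # wrist shares offset
        d=v[4+6*k:10+6*k]
        c['tvec']=np.array(b['tvec'],float).ravel()+d[:3]*.001
        c['rvec']=Ro.from_matrix(Ro.from_rotvec(d[3:]*.002).as_matrix()@cv2.Rodrigues(np.array(b['rvec'],float))[0]).as_rotvec()
    q=v[:4]; r=res(q)/.5
    # extra: plate corners & key etc in side
    e=[]
    pl=np.array([[ .7212,-.032,.008],[.7109,-.2856,.008],[.4819,-.2751,.008],[.4937,-.0211,.008]])
    return np.r_[r,v[4:]/1.0]
v0=np.r_[.6255,-.0695,-.047,.105,np.zeros(24)]
s=least_squares(full,v0,x_scale=np.r_[.01*np.ones(4),np.ones(24)],loss='soft_l1')
print(s.x[:4],np.round(s.x[4:],1),s.cost);print(np.round(full(s.x)[:21]*.5,2))
J=s.jac;C=np.linalg.inv(J.T@J);print('sd',np.sqrt(np.diag(C))[:4])
E
python3 fit.py | sed -n '/---/,$p'
```

```text
---
[ 0.62515169 -0.06883918 -0.04881315  0.10183727] [-0.3  0.2  0.1 -0.  -0.1  0.3  0.   0.   0.  -0.  -0.  -0.  -0.1  0.5
  0.1 -0.1  0.1 -0.8  0.1 -0.3 -0.  -0.  -0.   0.1] 7.15070972643313
[ 1.38  0.27 -0.93  0.08  0.23 -0.08  0.3  -0.2  -0.27  0.63 -0.35 -0.08
  0.17 -0.65  0.25  0.12  0.04 -0.51 -0.64  0.2   0.21]
sd [0.00106605 0.00132094 0.004668   0.0013532 ]
```

```bash
python3 - <<'E'
from h import *
plan((.61,.20,.20),down(8.4))
E
```

```text
[0.138, 0.925, 0.066, -0.028, 0.0, 0.0]
[0.138, 0.922, 0.091, -0.028, 0.0, 0.0]
[0.138, 0.92, 0.117, -0.028, 0.0, 0.0]
[0.138, 0.916, 0.142, -0.028, 0.0, 0.0]
[0.138, 0.912, 0.167, -0.028, 0.0, 0.0]
[0.138, 0.907, 0.192, -0.028, 0.0, 0.0]
[0.138, 0.901, 0.217, -0.028, 0.0, 0.0]
```

Emit:
drive_tool([
  [[0.14,0.92,0.07,-0.028,0,0,0.4],[0.14,0.92,0.09,-0.028,0,0,0.4],[0.14,0.92,0.12,-0.028,0,0,0.4],[0.14,0.92,0.14,-0.028,0,0,0.4],[0.14,0.91,0.17,-0.028,0,0,0.4]],
])

```text
time_s: 4.2
position: [0.6003, 0.1067, 0.2126]
tool_rot: [[0.0, -0.091, 0.996], [-0.0, 0.996, 0.091], [-1.0, -0.001, 0.0]]
ft_force: [1.0, -0.2, 1.2]
grip_width: 0.0597
```

Emit:
drive_tool([
  [[0.14,0.91,0.19,-0.028,0,0,0.4],[0.14,0.9,0.22,-0.028,0,0,0.4],[0,0,0,0,0,0,0.4]],
])

```text
time_s: 4.5
position: [0.6105, 0.202, 0.1973]
tool_rot: [[-0.002, -0.152, 0.988], [0.001, 0.988, 0.152], [-1.0, 0.001, -0.002]]
ft_force: [-0.8, -0.6, -0.1]
grip_width: 0.0596
```

```bash
python3 - <<'E'
from h import *
import pickle
st();p=get_image('wrist');pickle.dump(p,open('w3.pkl','wb'));save(p,'w3',None,1.5);o=observe();print(np.round(o['tool_rot'],3).tolist())
plan((.6155,.2614,.15),down(8.4))
E
```

```text
4.5 pos [0.6105, 0.202, 0.1973] F [-0.77, -0.62, -0.11] T [-0.055, 0.0, -0.012] w 0.0596
[[-0.001, -0.15, 0.989], [-0.0, 0.989, 0.15], [-1.0, -0.0, -0.001]]
[0.478, 0.604, 0.14, 0.002, -0.001, 0.0]
[0.478, 0.604, 0.138, 0.002, -0.001, 0.0]
```

View pics/w3.png

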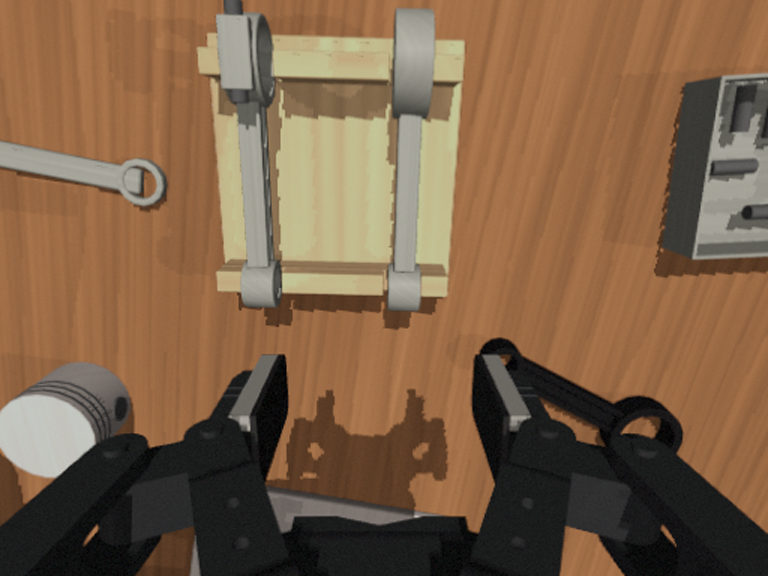

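Candidates in w3: right rack rod (408,150), a round one-piece big end, is the target. Left rack rod (245,150) has the split block and bolts. The black look-alike is at (580,395), and the green one is off-picture (top image 125,278). I choose the right-hand one; the earlier crop top0r confirms it.

```bash
python3 - <<'E'
from h import *
import pickle
p=pickle.load(open('w3.pkl','rb'));save(p,'w3c',(250,0,310,210),2.8)
u=lambda x:np.array(x)/1.5
for n,x,z in(('shank a',(409,118),.058),('shank b',(405,266),.058),('small',(404,285),.0635),('big',(414,60),.074)):print(n,np.round(onz(p,u(x),z)[0],4))
a=onz(p,u((414,60)),.074)[0];b=onz(p,u((404,285)),.0635)[0];d=a-b;print(np.degrees(np.arctan2(-d[0],d[1])),np.linalg.norm(d[:2]), b+d*80/130)
E
```

```text
shank a [0.6123 0.2865 0.058 ]
shank b [0.6246 0.2014 0.058 ]
small [0.6255 0.1909 0.0635]
big [0.6093 0.3136 0.074 ]
7.517119177797319 0.12383667610748139 [0.61550531 0.26641486 0.06996154]
```

View pics/w3c.png

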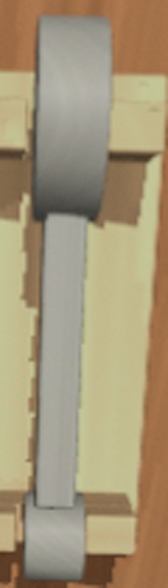

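Emit:
drive_tool([
  [[0.48,0.6,0.14,0.002,0,0,0.4],[0.48,0.6,0.14,0.002,0,0,0.4]],
])

```text
time_s: 4.75
position: [0.6172, 0.2581, 0.1513]
tool_rot: [[0.002, -0.14, 0.99], [-0.0, 0.99, 0.14], [-1.0, -0.0, 0.002]]
ft_force: [0.6, -0.1, -0.4]
grip_width: 0.06
```

```bash
python3 - <<'E'
from h import *
st();plan((.6155,.2655,.0293),down(8.3),n=4)
E
```

```text
4.75 pos [0.6172, 0.2581, 0.1513] F [0.58, -0.15, -0.44] T [0.018, -0.014, 0.034] w 0.06
[0.61, 0.038, -0.004, -0.001, 0.001, 0.0]
[0.61, 0.038, -0.004, -0.001, 0.001, 0.0]
[0.61, 0.038, -0.004, -0.001, 0.001, 0.0]
[0.61, 0.038, -0.003, -0.001, 0.001, 0.0]
```

Emit:
drive_tool([
  [[0.61,0.02,-0.01,0,0,0,0],[0.61,0.02,-0.01,0,0,0,0],[0.61,0.02,-0.01,0,0,0,0],[0,0,0,0,0,0,0]],
])

```text
time_s: 5.15
position: [0.6126, 0.2602, 0.0556]
tool_rot: [[-0.008, -0.141, 0.99], [-0.002, 0.99, 0.141], [-1.0, -0.001, -0.008]]
ft_force: [-0.1, -0.4, -0.5]
grip_width: 0.0426
```

```bash
python3 - <<'E'
from h import *
import pickle
st();p=get_image('wrist');pickle.dump(p,open('w4.pkl','wb'));save(p,'w4',None,1.5);o=observe();print(np.round(o['tool_rot'],3).tolist())
plan((.6155,.2655,.0293),down(8.3))
E
```

```text
5.15 pos [0.6126, 0.2602, 0.0556] F [-0.07, -0.39, -0.52] T [-0.02, 0.042, -0.033] w 0.0426
[[-0.003, -0.142, 0.99], [-0.001, 0.99, 0.142], [-1.0, -0.001, -0.003]]
[0.582, 0.088, 0.046, -0.003, -0.003, 0.001]
```

View pics/w4.png

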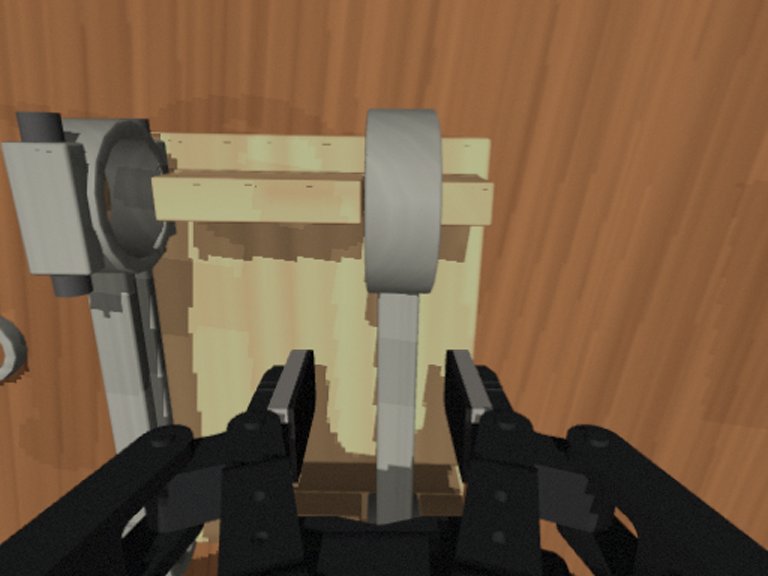

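Emit:
drive_tool([
  [[0.29,0.04,0.03,0,0,0,0],[0.29,0.04,0.03,0,0,0,0],[0,0,0,0,0,0,0]],
])

```text
time_s: 5.5
position: [0.6157, 0.2674, 0.0286]
tool_rot: [[-0.003, -0.144, 0.99], [-0.001, 0.99, 0.144], [-1.0, -0.0, -0.003]]
ft_force: [-1.5, -0.2, -0.6]
grip_width: 0.0421
```

```bash
python3 - <<'E'
from h import *
import pickle
p=pickle.load(open('w4.pkl','rb'))
a=onz(p,np.array([[265,178],[265,220]])/1.5,.046);print(a)
o=st();plan((.6155,.2655,.0293),down(8.3))
yh=np.array([-np.sin(np.radians(8.3)),np.cos(np.radians(8.3)),0])
print('rack y of tcp', (np.array(o['position'])-a.mean(0))@yh+.05)
E
```

```text
[[0.56646568 0.3160604  0.046     ]
 [0.56736169 0.30276126 0.046     ]]
5.5 pos [0.6157, 0.2674, 0.0286] F [-1.45, -0.17, -0.58] T [0.058, 0.048, -0.053] w 0.0421
[-0.015, -0.037, -0.008, -0.0, -0.003, 0.0]
rack y of tcp 0.0013610251397107032
```

Close on it with moderate force.

Emit:
drive_tool([
  [[0,-0.02,0,0,0,0,-0.4],[0,0,0,0,0,0,-0.8],[0,0,0,0,0,0,-1],[0,0,0,0,0,0,-1],[0,0,0,0,0,0,-1]],
], force=60)

```text
time_s: 6.0
position: [0.6168, 0.2667, 0.0311]
tool_rot: [[0.002, -0.145, 0.989], [0.0, 0.989, 0.145], [-1.0, -0.0, 0.002]]
ft_force: [-0.4, -0.8, 4.2]
grip_width: 0.0117
```

```bash
python3 - <<'E'
from h import *
o=st();print(np.round(o['tool_rot'],4).tolist())
E
```

```text
6.0 pos [0.6168, 0.2667, 0.0311] F [-0.4, -0.81, 4.18] T [-0.127, 0.038, 0.155] w 0.0117
[[0.0016, -0.1446, 0.9895], [0.0002, 0.9895, 0.1446], [-1.0, -0.0, 0.0016]]
```

Emit:
drive_tool([
  [[-0.1,0,0,0,0,0,-1],[-0.3,0,0,0,0,0,-1],[0,0,0,0,0,0,-1]],
])

```text
time_s: 6.3
position: [0.6172, 0.2669, 0.0525]
tool_rot: [[0.003, -0.145, 0.989], [0.001, 0.989, 0.145], [-1.0, 0.0, 0.003]]
ft_force: [-0.2, 0.4, -3.3]
grip_width: 0.0116
```

```bash
python3 - <<'E'
from h import *
o=st();print(np.round(o['tool_rot'],4).tolist())
plan((.6155,.255,.15),down(-2.7))
E
```

```text
6.3 pos [0.6172, 0.2669, 0.0525] F [-0.21, 0.39, -3.29] T [0.083, -0.044, -0.026] w 0.0116
[[0.0028, -0.1445, 0.9895], [0.0008, 0.9895, 0.1445], [-1.0, 0.0004, 0.0028]]
[-0.975, -0.115, -0.031, 0.096, 0.001, -0.0]
[-0.975, -0.118, -0.021, 0.096, 0.001, -0.0]
```

Emit:
drive_tool([
  [[-0.8,0,0,0,0,0,-1],[-0.9,0,0,0,0,0,-1],[-0.7,0,0,0,0,0,-1],[0,0,0,0,0,0,-1]],
])

```text
time_s: 6.7
position: [0.618, 0.2672, 0.1763]
tool_rot: [[0.01, -0.145, 0.989], [0.002, 0.989, 0.145], [-1.0, 0.001, 0.01]]
ft_force: [0.7, 1.1, -5.2]
grip_width: 0.012
```

```bash
python3 - <<'E'
from h import *
import pickle
f=[]
o=st()
for n in('side','top','wrist'):
    p=get_image(n);save(p,n+'5',None,1.5);pickle.dump(p,open(n+'5.pkl','wb'));f.append(observe()['ft_force'][2])
print(f);st()
E
```

```text
6.7 pos [0.618, 0.2672, 0.1763] F [0.74, 1.07, -5.2] T [-0.005, -0.061, 0.04] w 0.012
[np.float64(-5.900567053043154), np.float64(-4.989423872048821), np.float64(-5.1587290591943615)]
6.85 pos [0.6155, 0.2665, 0.1687] F [0.13, -0.08, -5.16] T [-0.072, -0.035, -0.051] w 0.012
```

View pics/side5.png

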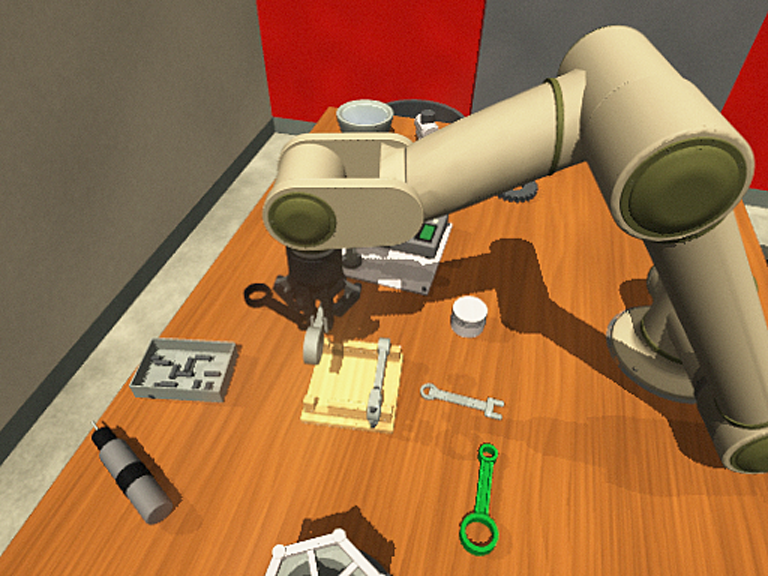

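View pics/wrist5.png

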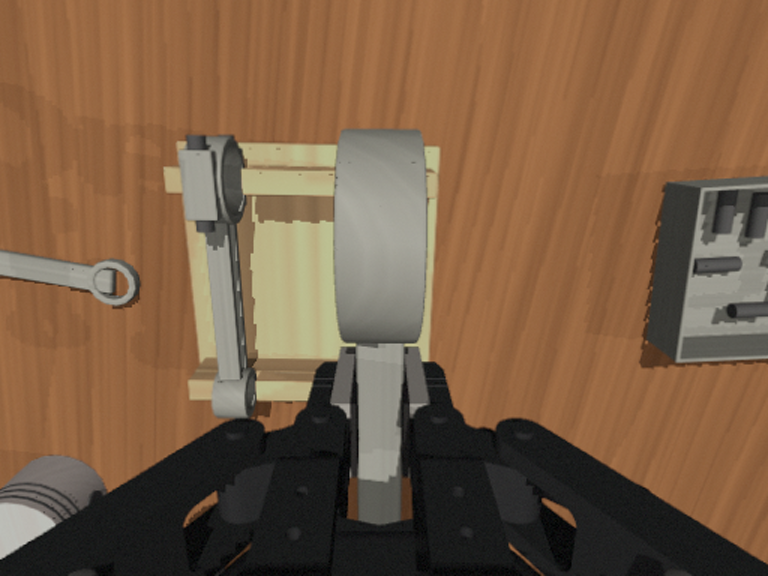

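```bash
python3 - <<'E'
from h import *
import pickle
from scipy.optimize import fsolve
p=pickle.load(open('wrist5.pkl','rb'));o=observe();T=np.array(o['tool_rot']).reshape(3,3)
c,D=ray(p,np.array([[380,130],[380,342],[335,236],[426,236]])/1.5)
c=T.T@(c-o['position']);D=D@T;print(c)
c2=np.array([-.143,.0745]);d=D[:2,:2]/np.linalg.norm(D[:2,:2],axis=1)[:,None]
def g(e):
    v=np.array(e)-c2; cr=d[:,0]*v[1]-d[:,1]*v[0]; return np.abs(cr)-.028
print(fsolve(g,[-.0187,.05]))
x=-.0187-.027
for i in(2,3): print('z edge',(D[i]*((x-c[0])/D[i,0])+c))
print(np.round(T,4))
E
```

```text
[-0.14441243  0.07560717 -0.00165494]
[-0.0159555   0.04701092]
z edge [-0.0457      0.05474814 -0.01077747]
z edge [-0.0457      0.05473164  0.00843797]
[[-3.100e-03 -1.445e-01  9.895e-01]
 [-7.000e-04  9.895e-01  1.445e-01]
 [-1.000e+00 -2.000e-04 -3.200e-03]]
```

```bash
cat >> h.py <<'E'
SO=np.array([.6255,-.0692]);SY=-2.5
E_=np.array([-.017,.048,0])
def tcp(sx,sy,z,pitch,yaw=SY,e=None):
    a=np.radians(SY);c,s=np.cos(a),np.sin(a);R=down(yaw,pitch)
    t=np.array([SO[0]+c*sx-s*sy,SO[1]+s*sx+c*sy,z]);return t-R@(E_ if e is None else e),R
E
python3 - <<'E'
from h import *
p,R=tcp(-.055,0,.17,-4.5);print(p);plan(p,R)
E
```

```text
[ 0.56840689 -0.11593996  0.15681844]
[0.031, -0.929, -0.255, 0.024, 0.001, -0.01]
[0.04, -0.934, -0.233, 0.024, 0.001, -0.01]
[0.049, -0.939, -0.211, 0.024, 0.001, -0.01]
[0.058, -0.943, -0.188, 0.024, 0.001, -0.01]
[0.068, -0.947, -0.166, 0.024, 0.001, -0.01]
[0.077, -0.95, -0.144, 0.024, 0.001, -0.01]
[0.086, -0.952, -0.121, 0.024, 0.001, -0.01]
[0.096, -0.954, -0.099, 0.024, 0.001, -0.01]
```

Emit:
drive_tool([
  [[0.02,-0.5,-0.13,0.024,0,-0.01,-1],[0.03,-0.7,-0.17,0.024,0,-0.01,-1],[0.03,-0.8,-0.18,0.024,0,-0.01,-1],[0.04,-0.8,-0.17,0.024,0,-0.01,-1],[0.05,-0.8,-0.15,0.024,0,-0.01,-1]],
])

```text
time_s: 7.35
position: [0.5918, 0.0821, 0.1634]
tool_rot: [[-0.0, -0.024, 1.0], [-0.05, 0.998, 0.024], [-0.999, -0.05, -0.001]]
ft_force: [0.5, -0.7, -4.8]
grip_width: 0.0116
```

```bash
python3 - <<'E'
from h import *
st();p,R=tcp(-.055,0,.17,-4.5);print(p);plan(p,R,n=6)
E
```

```text
7.35 pos [0.5918, 0.0821, 0.1634] F [0.51, -0.74, -4.77] T [0.016, -0.016, 0.005] w 0.0116
[ 0.56840689 -0.11593996  0.15681844]
[0.055, -0.656, -0.094, 0.011, 0.0, -0.005]
[0.058, -0.657, -0.087, 0.011, 0.0, -0.005]
[0.061, -0.657, -0.079, 0.011, 0.0, -0.005]
[0.064, -0.658, -0.072, 0.011, 0.0, -0.005]
[0.068, -0.658, -0.064, 0.011, 0.0, -0.005]
[0.071, -0.659, -0.057, 0.011, 0.0, -0.005]
```

Emit:
drive_tool([
  [[0.055,-0.75,-0.11,0.013,0,-0.006,-1],[0.06,-0.75,-0.1,0.013,0,-0.006,-1],[0.06,-0.75,-0.09,0.013,0,-0.006,-1],[0.06,-0.7,-0.08,0.013,0,-0.006,-1],[0.07,-0.6,-0.06,0.013,0,-0.006,-1]],
])

```text
time_s: 7.85
position: [0.57, -0.0961, 0.1592]
tool_rot: [[-0.0, 0.041, 0.999], [-0.079, 0.996, -0.041], [-0.997, -0.078, 0.003]]
ft_force: [-0.1, -0.6, -3.8]
grip_width: 0.0119
```

```bash
python3 - <<'E'
from h import *
st();p,R=tcp(-.055,0,.14,-4.5);print(p);plan(p,R,n=2)
E
```

```text
7.85 pos [0.57, -0.0961, 0.1592] F [-0.14, -0.61, -3.81] T [0.084, -0.052, 0.001] w 0.0119
[ 0.56840689 -0.11593996  0.12681844]
[0.338, -0.173, -0.009, 0.001, 0.002, 0.0]
[0.338, -0.173, -0.008, 0.001, 0.002, 0.0]
```

Emit:
drive_tool([
  [[0.2,-0.05,0,0,0,0,-1],[0.2,0,0,0,0,0,-1],[0,0,0,0,0,0,-1]],
])

```text
time_s: 8.15
position: [0.5701, -0.0976, 0.1388]
tool_rot: [[-0.001, 0.039, 0.999], [-0.077, 0.996, -0.039], [-0.997, -0.077, 0.002]]
ft_force: [-0.2, -0.1, -4.2]
grip_width: 0.0117
```

```bash
python3 - <<'E'
from h import *
import pickle
st();p=get_image('wrist');pickle.dump(p,open('w6.pkl','wb'));save(p,'w6',None,1.5);o=observe();print(np.round(o['tool_rot'],3).tolist())
p=get_image('side');pickle.dump(p,open('s6.pkl','wb'));save(p,'s6',(180,80,340,200),5)
p,R=tcp(-.055,0,.1035,-4.5);print(p);plan(p,R,n=3)
E
```

```text
8.15 pos [0.5701, -0.0976, 0.1388] F [-0.21, -0.11, -4.17] T [0.078, 0.031, -0.011] w 0.0117
[[0.001, 0.039, 0.999], [-0.078, 0.996, -0.039], [-0.997, -0.078, 0.004]]
[ 0.56840689 -0.11593996  0.09031844]
[0.345, -0.096, -0.015, 0.002, 0.002, 0.0]
[0.345, -0.096, -0.014, 0.002, 0.002, 0.0]
[0.345, -0.096, -0.014, 0.002, 0.002, 0.0]
```

View pics/w6.png

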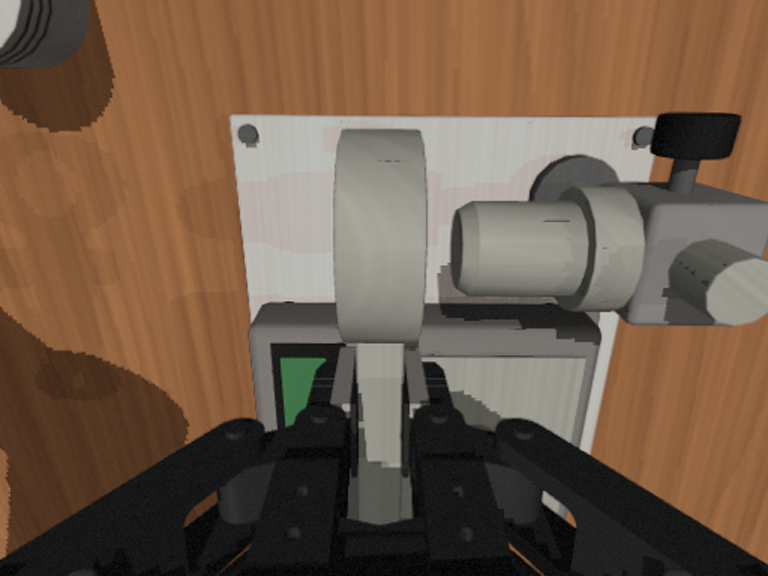

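View pics/s6.png

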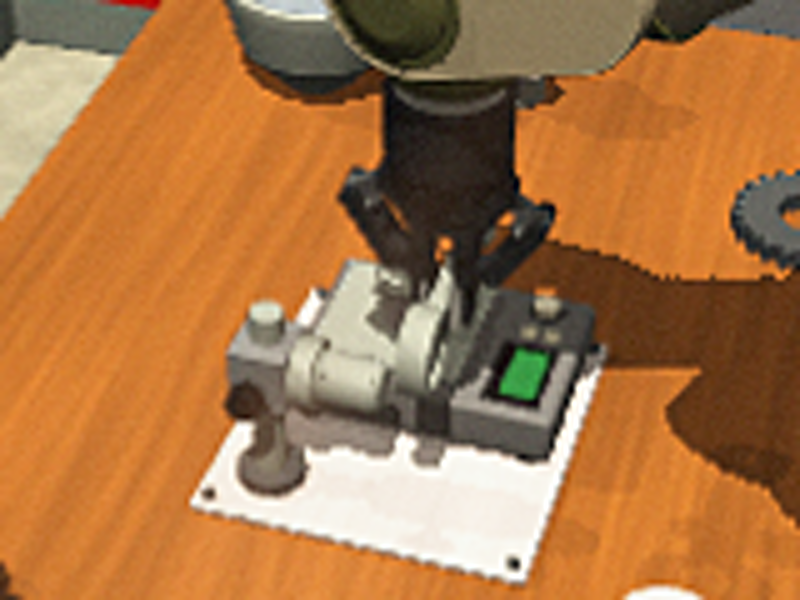

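Emit:
drive_tool([
  [[0.34,-0.08,0,0,0,0,-1],[0.34,-0.1,0,0,0,0,-1],[0.33,-0.1,0,0,0,0,-1],[0,0,0,0,0,0,-1]],
])

```text
time_s: 8.65
position: [0.5702, -0.1161, 0.0907]
tool_rot: [[0.001, 0.04, 0.999], [-0.078, 0.996, -0.039], [-0.997, -0.078, 0.004]]
ft_force: [0.3, 0.3, -3.4]
grip_width: 0.0122
```

```bash
python3 - <<'E'
from h import *
import pickle
st();p=get_image('wrist');pickle.dump(p,open('w7.pkl','wb'));save(p,'w7',None,1.5);o=observe();print(np.round(o['tool_rot'],3).tolist())
p=get_image('side');pickle.dump(p,open('s7.pkl','wb'));save(p,'s7',(180,80,340,200),5)
p,R=tcp(-.055,0,.1035,-4.5);print(p);plan(p,R,n=1)
E
```

```text
8.65 pos [0.5702, -0.1161, 0.0907] F [0.26, 0.32, -3.43] T [0.086, -0.004, 0.005] w 0.0122
[[0.003, 0.04, 0.999], [-0.079, 0.996, -0.039], [-0.997, -0.079, 0.006]]
[ 0.56840689 -0.11593996  0.09031844]
[0.051, 0.005, -0.058, 0.004, 0.008, 0.001]
```

View pics/w7.png

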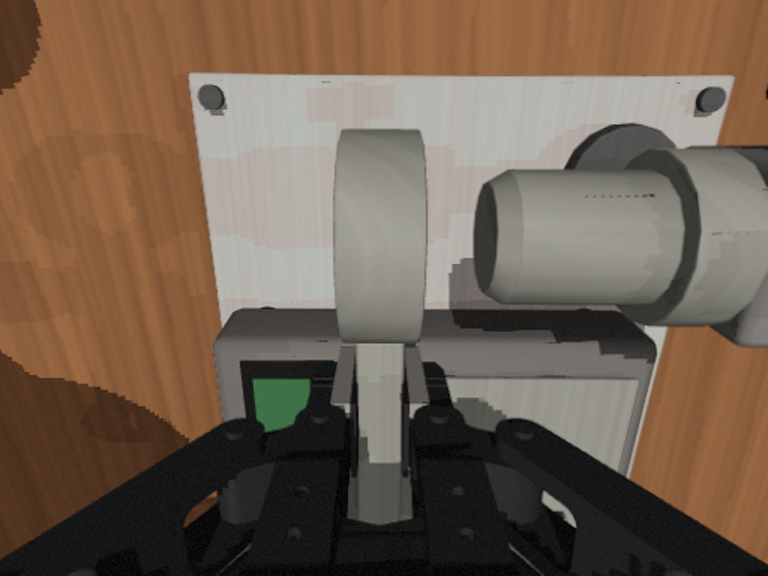

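View pics/s7.png

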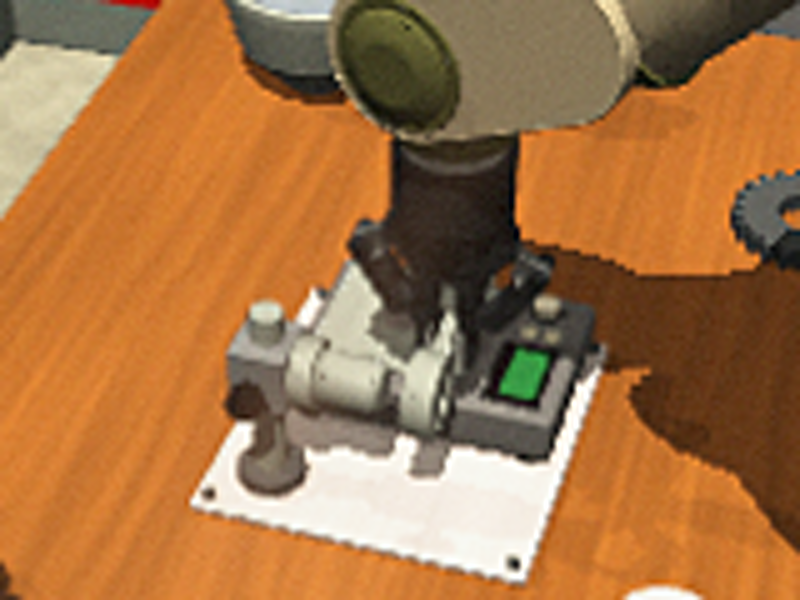

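```bash
cat > rel.py <<'E'
from h import *
import pickle,sys
from scipy.optimize import fsolve
def ctr(p,o,uv,r):
    T=np.array(o['tool_rot']).reshape(3,3);c,D=ray(p,np.array(uv)/1.5);c=T.T@(c-o['position']);D=D@T
    d=D[:,:2]/np.linalg.norm(D[:,:2],axis=1)[:,None]
    def g(e):
        v=np.array(e)-c[:2]; return np.abs(d[:,0]*v[1]-d[:,1]*v[0])-r
    return fsolve(g,[-.0187,.05])
E
python3 - <<'E'
from rel import *
p=pickle.load(open('w7.pkl','rb'));o=observe()
e=ctr(p,o,[(380,129),(380,343)],.028);print('eye',e)
for a,b,c in((540,169.5,302.5),(600,169.5,303.5)): 
    s=ctr(p,o,[(c*0+a,b),(a,c)],.018);print('spigot',s,'diff',s-e)
T=np.array(o['tool_rot']).reshape(3,3)
print('diff world',T[:,:2]@(s-e))
save(p,'w7c',(310,100,440,215),6)
E
```

```text
eye [-0.01489545  0.04806852]
spigot [-0.01188049  0.04779979] diff [ 0.00301496 -0.00026872]
spigot [-0.01246794  0.04776079] diff [ 0.00242751 -0.00030773]
diff world [-1.16454293e-06 -5.00023191e-04 -2.39530269e-03]
```

View pics/w7c.png

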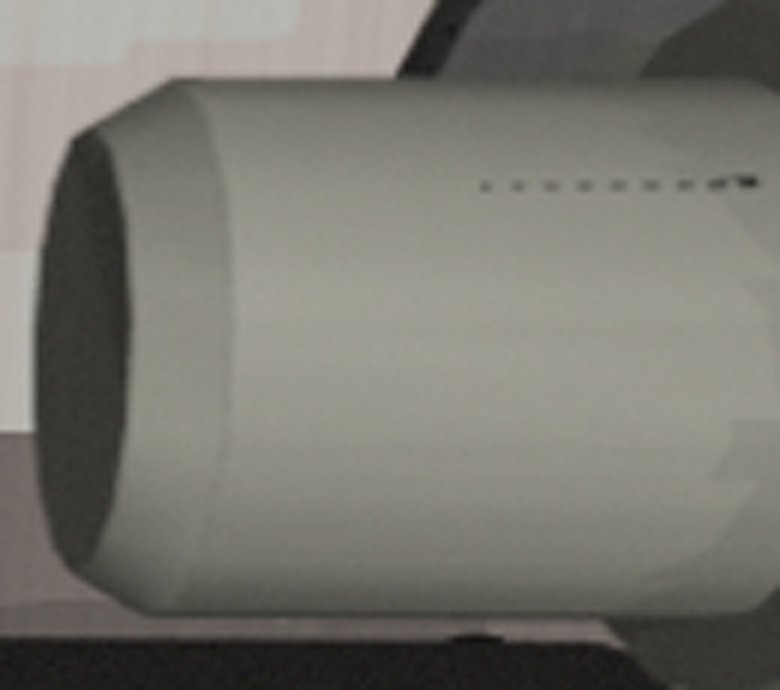

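```bash
python3 - <<'E'
from rel import *
p=pickle.load(open('w7.pkl','rb'));o=observe();T=np.array(o['tool_rot']).reshape(3,3)
c,D=ray(p,[(331.7,157),(316,157)]);c=T.T@(c-o['position']);D=D@T
for sx in(-.0125,-.015):
  for d,x in zip(D,(sx-.015,sx+.015)): print(sx,c+d*(x-c[0])/d[0])
c,D=ray(p,np.array([(335,236),(426,236)])/1.5);c=T.T@(c-o['position']);D=D@T
for d in D:print(c+d*((-.0155-.028)-c[0])/d[0])
E
```

```text
-0.0125 [-0.0275      0.05148226  0.02600969]
-0.0125 [0.0025     0.04520349 0.02627791]
-0.015 [-0.03        0.05200591  0.02538946]
-0.015 [0.         0.04572705 0.02578282]
[-0.0435      0.05472407 -0.0117306 ]
[-0.0435      0.05473417  0.00721217]
```

Emit:
drive_tool([
  [[0.02,-0.01,0.15,0,0,0,-1],[0,0,0.2,0,0,0,-1],[0,0,0.15,0,0,0,-1],[0,0,0,0,0,0,-1]],
])

```text
time_s: 9.15
position: [0.5972, -0.1181, 0.092]
tool_rot: [[0.006, 0.04, 0.999], [-0.08, 0.996, -0.039], [-0.997, -0.08, 0.009]]
ft_force: [0.6, 0.6, -4.0]
grip_width: 0.0119
```

```bash
python3 - <<'E'
from rel import *
o=st();p=get_image('wrist');pickle.dump(p,open('w8.pkl','wb'));save(p,'w8',None,1.5);
a=np.radians(SY);d=np.array(o['position'][:2])-SO;print('sx',d[0]*np.cos(a)+d[1]*np.sin(a))
E
```

```text
9.15 pos [0.5972, -0.1181, 0.092] F [0.56, 0.61, -4.05] T [0.097, 0.009, 0.013] w 0.0119
sx -0.026180107752849232
```

View pics/w8.png

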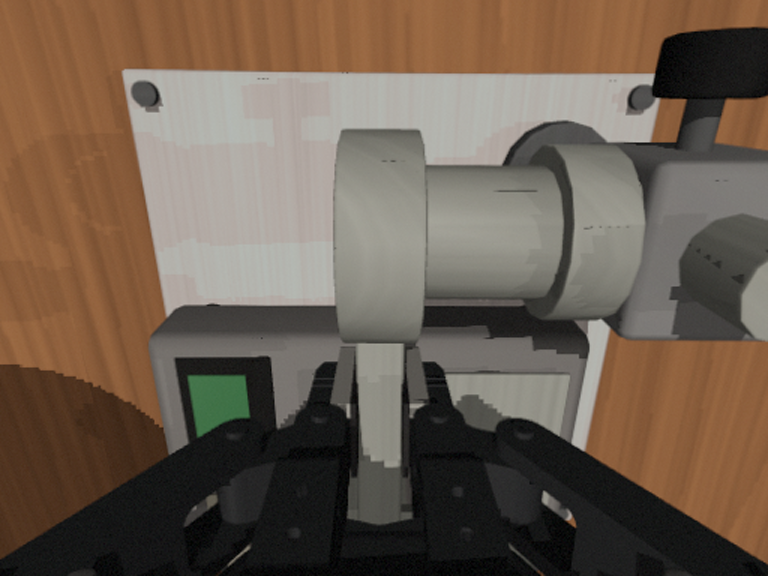

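```bash
python3 - <<'E'
from rel import *
p=pickle.load(open('w8.pkl','rb'));o=st()
save(p,'w8c',(280,100,380,210),6)
e=ctr(p,o,[(380,129),(380,343)],.028);s=ctr(p,o,[(490,165.5),(490,298)],.018);print(e,s,s-e)
print(np.round(o['tool_rot'],4),o['qvel'])
E
```

```text
9.2 pos [0.5964, -0.1181, 0.0918] F [0.48, -1.07, -4.26] T [0.12, 0.032, -0.018] w 0.012
[-0.01726295  0.04787773] [-0.01371616  0.04864146] [0.00354679 0.00076372]
[[ 0.0047  0.0398  0.9992]
 [-0.0799  0.996  -0.0393]
 [-0.9968 -0.0797  0.0078]] [-0.37961368 -0.51506213  1.58696463  0.01101552 -0.08303518 -0.07957492]
```

View pics/w8c.png

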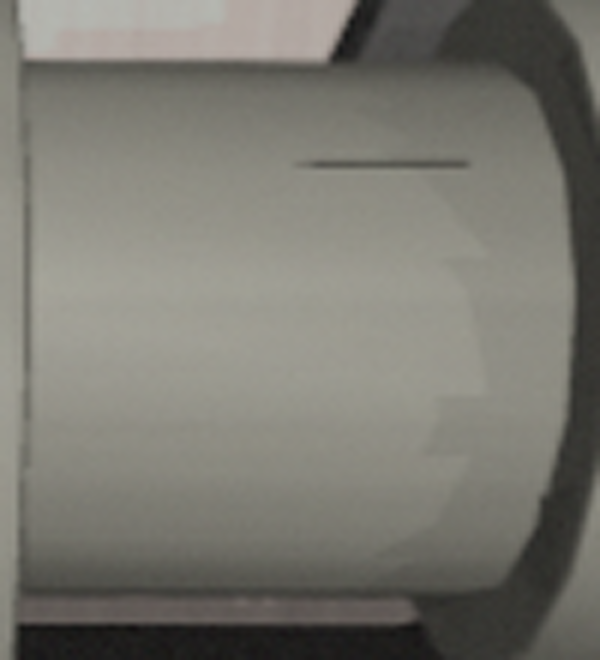

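Emit:
drive_tool([
  [[0.036,0.016,0,0,-0.007,0,-1],[0,0,0.1,0,0,0,-1],[0,0,0.1,0,0,0,-1],[0,0,0,0,0,0,-1]],
])

```text
time_s: 9.6
position: [0.6066, -0.1181, 0.0899]
tool_rot: [[0.012, 0.04, 0.999], [-0.08, 0.996, -0.039], [-0.997, -0.08, 0.015]]
ft_force: [-0.5, -0.7, -4.5]
grip_width: 0.012
```

```bash
python3 - <<'E'
from rel import *
o=st();p=get_image('wrist');pickle.dump(p,open('w9.pkl','wb'));save(p,'w9',None,1.5);
a=np.radians(SY);d=np.array(o['position'][:2])-SO;print('sx',d[0]*np.cos(a)+d[1]*np.sin(a));st()
E
```

```text
9.6 pos [0.6066, -0.1181, 0.0899] F [-0.5, -0.67, -4.52] T [0.051, 0.001, 0.036] w 0.012
sx -0.016717123256150056
9.65 pos [0.6062, -0.118, 0.0898] F [-0.35, 0.42, -4.72] T [0.119, -0.0, -0.061] w 0.012
```

View pics/w9.png

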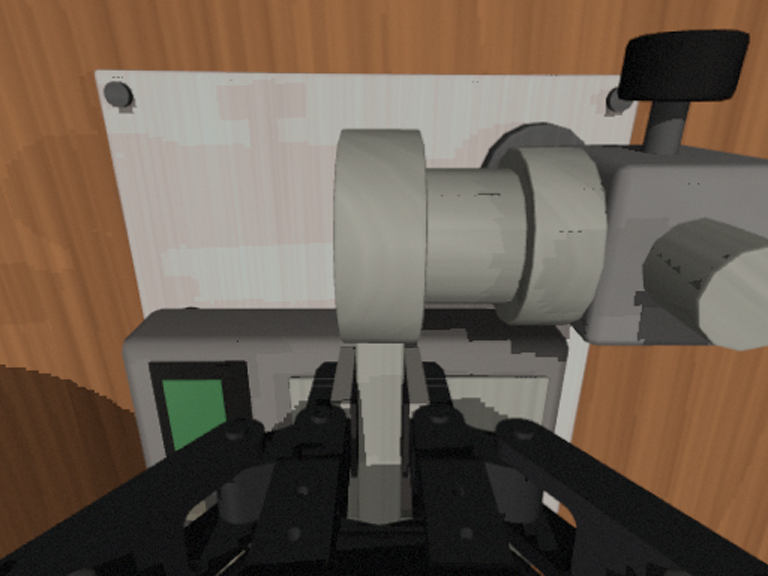

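Emit:
drive_tool([
  [[0,0,0.05,0,0.013,0,-1],[0,0,0.1,0,0,0,-1],[0,0,0.1,0,0,0,-1],[0,0,0.07,0,0,0,-1],[0,0,0,0,0,0,-1]],
])

```text
time_s: 10.15
position: [0.6224, -0.1187, 0.0898]
tool_rot: [[-0.002, 0.04, 0.999], [-0.08, 0.996, -0.04], [-0.997, -0.08, 0.001]]
ft_force: [0.4, -1.1, -3.5]
grip_width: 0.012
```

```bash
python3 - <<'E'
from rel import *
o=st();p=get_image('wrist');pickle.dump(p,open('w10.pkl','wb'));save(p,'w10',None,1.5);
a=np.radians(SY);d=np.array(o['position'][:2])-SO;print('sx',d[0]*np.cos(a)+d[1]*np.sin(a));o=st();print(np.round(o['tool_rot'],4).tolist())
E
```

```text
10.15 pos [0.6224, -0.1187, 0.0898] F [0.37, -1.1, -3.5] T [0.108, -0.02, 0.019] w 0.012
sx -0.0009662820030194954
10.2 pos [0.6221, -0.1186, 0.0897] F [-0.16, -0.46, -4.86] T [0.112, 0.01, -0.011] w 0.0122
[[-0.0021, 0.0401, 0.9992], [-0.0794, 0.996, -0.0402], [-0.9968, -0.0794, 0.0011]]
```

View pics/w10.png

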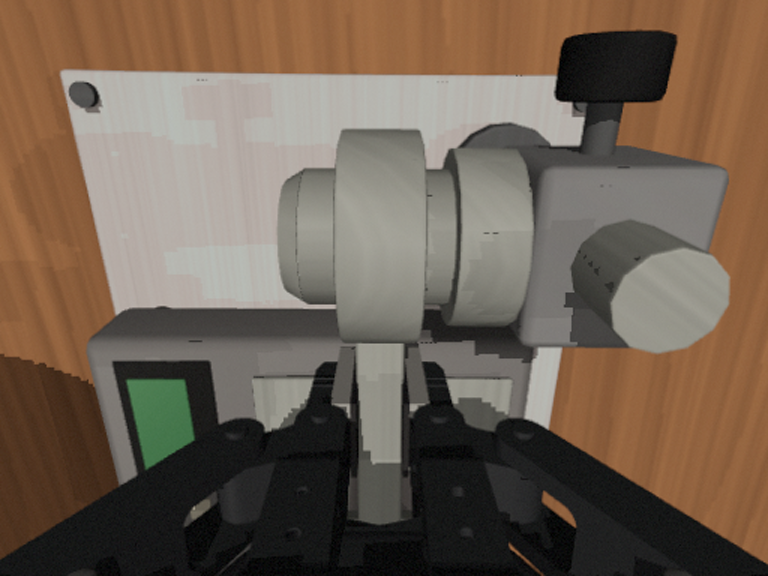

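Emit:
drive_tool([
  [[0.01,0.001,0,0,0,0,-1],[0.01,0.001,0,0,0,0,-1],[0,0,0,0,0,0,-1]],
])

```text
time_s: 10.5
position: [0.6218, -0.1186, 0.0888]
tool_rot: [[-0.002, 0.04, 0.999], [-0.079, 0.996, -0.04], [-0.997, -0.079, 0.001]]
ft_force: [0.7, 0.6, -4.2]
grip_width: 0.0121
```

Emit:
drive_tool([
  [[0.01,0.001,0,0,0,0,-1],[0.01,0.001,0,0,0,0,-1],[0,0,0,0,0,0,-1]],
])

```text
time_s: 10.8
position: [0.6219, -0.1186, 0.0878]
tool_rot: [[-0.002, 0.04, 0.999], [-0.079, 0.996, -0.04], [-0.997, -0.079, 0.001]]
ft_force: [0.1, 0.5, -3.8]
grip_width: 0.0119
```

Emit:
drive_tool([
  [[0.01,0.001,0,0,0,0,-1],[0,0,0,0,0,0,-1]],
])

```text
time_s: 11.0
position: [0.6219, -0.1186, 0.0873]
tool_rot: [[-0.002, 0.04, 0.999], [-0.079, 0.996, -0.04], [-0.997, -0.079, 0.001]]
ft_force: [0.3, 0.4, -4.3]
grip_width: 0.0119
```

Emit:
drive_tool([
  [[0.01,0.001,0,0,0,0,-1],[0,0,0,0,0,0,-1]],
])

```text
time_s: 11.2
position: [0.622, -0.1186, 0.087]
tool_rot: [[-0.002, 0.04, 0.999], [-0.079, 0.996, -0.04], [-0.997, -0.079, 0.001]]
ft_force: [-0.1, -0.5, -1.9]
grip_width: 0.012
```

Emit:
drive_tool([
  [[0.01,0.001,0,0,0,0,-1],[0,0,0,0,0,0,-1]],
])

```text
time_s: 11.4
position: [0.622, -0.1185, 0.0868]
tool_rot: [[-0.001, 0.04, 0.999], [-0.08, 0.996, -0.04], [-0.997, -0.08, 0.002]]
ft_force: [-0.7, 1.0, 0.5]
grip_width: 0.0117
```

```bash
python3 - <<'E'
from rel import *
o=st();T=np.array(o['tool_rot']).reshape(3,3)
p=get_image('side');save(p,'s11',(180,80,340,200),5)
for _ in range(2):
    get_image('top');o=st()
print(T.T@np.array(o['wrist_torque']))
E
```

```text
11.4 pos [0.622, -0.1185, 0.0868] F [-0.69, 0.95, 0.48] T [0.347, 0.189, 0.039] w 0.0117
11.5 pos [0.622, -0.1185, 0.0868] F [-0.2, 0.53, 1.67] T [0.458, 0.216, 0.064] w 0.0121
11.55 pos [0.622, -0.1185, 0.0867] F [-1.13, 0.94, 0.11] T [0.48, 0.136, -0.023] w 0.012
[0.01134662 0.15699977 0.47368015]
```

View pics/s11.png

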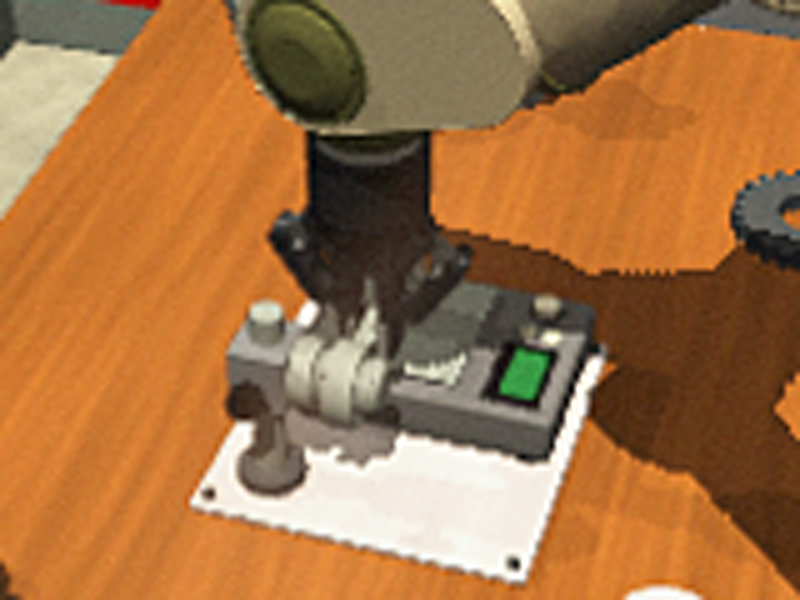

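Emit:
drive_tool([
  [[-0.005,0,0,0,0,0,-1],[0.01,0.003,0,0,0,0.01,-1],[0,0,0,0,0,0,-1]],
])

```text
time_s: 11.85
position: [0.622, -0.1183, 0.0862]
tool_rot: [[-0.001, 0.04, 0.999], [-0.069, 0.997, -0.04], [-0.998, -0.069, 0.002]]
ft_force: [-0.9, 1.5, 0.9]
grip_width: 0.0118
```

```bash
python3 - <<'E'
from rel import *
o=st();print(np.round(o['tool_rot'],4).tolist())
E
```

```text
11.85 pos [0.622, -0.1183, 0.0862] F [-0.9, 1.53, 0.92] T [0.692, 0.094, 0.002] w 0.0118
[[-0.0012, 0.0405, 0.9992], [-0.0686, 0.9968, -0.0405], [-0.9976, -0.0686, 0.0016]]
```

Emit:
drive_tool([
  [[0.002,0.002,0,0,0,0.008,-1],[0,0,0,0,0,0,-1]],
])

```text
time_s: 12.05
position: [0.622, -0.1183, 0.0859]
tool_rot: [[-0.001, 0.04, 0.999], [-0.061, 0.997, -0.04], [-0.998, -0.061, 0.001]]
ft_force: [0.9, 2.5, 0.3]
grip_width: 0.012
```

```bash
python3 - <<'E'
from rel import *
o=st();print(np.round(o['tool_rot'],4).tolist())
E
```

```text
12.05 pos [0.622, -0.1183, 0.0859] F [0.94, 2.49, 0.25] T [0.635, 0.001, -0.027] w 0.012
[[-0.0011, 0.0405, 0.9992], [-0.0608, 0.9973, -0.0405], [-0.9981, -0.0608, 0.0013]]
```

Emit:
drive_tool([
  [[-0.004,0.014,0,0,0,0,-1],[0,0,0,0,0,0,-1]],
])

```text
time_s: 12.25
position: [0.622, -0.1181, 0.086]
tool_rot: [[-0.001, 0.04, 0.999], [-0.062, 0.997, -0.04], [-0.998, -0.062, 0.001]]
ft_force: [0.5, -1.7, -2.1]
grip_width: 0.0116
```

```bash
python3 - <<'E'
from rel import *
for _ in range(2):
    p=get_image('wrist');o=st()
save(p,'w12',None,1.5);pickle.dump(p,open('w12.pkl','wb'))
E
```

```text
12.3 pos [0.622, -0.118, 0.086] F [0.65, -2.09, -2.0] T [-0.04, -0.043, 0.002] w 0.0118
12.35 pos [0.6219, -0.118, 0.086] F [0.16, -2.52, -1.95] T [-0.033, 0.003, 0.007] w 0.0117
```

View pics/w12.png

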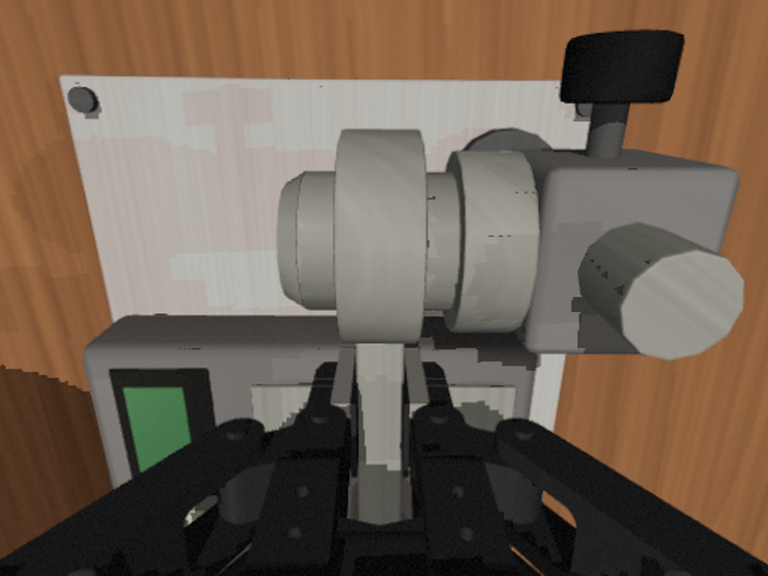

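Emit:
drive_tool([
  [[0.004,-0.004,0,0,0,0.005,-1],[0,0,0,0,0,0,-1]],
])

```text
time_s: 12.55
position: [0.6219, -0.1179, 0.0859]
tool_rot: [[-0.001, 0.04, 0.999], [-0.056, 0.998, -0.04], [-0.998, -0.056, 0.001]]
ft_force: [0.4, -1.2, -1.7]
grip_width: 0.0115
```

```bash
python3 - <<'E'
from rel import *
o=st();print(np.round(o['tool_rot'],4).tolist())
E
```

```text
12.55 pos [0.6219, -0.1179, 0.0859] F [0.37, -1.15, -1.66] T [0.02, -0.023, -0.07] w 0.0115
[[-0.0011, 0.0404, 0.9992], [-0.0561, 0.9976, -0.0404], [-0.9984, -0.0561, 0.0011]]
```

Emit:
drive_tool([
  [[0.004,-0.002,0,0,0,0.004,-1],[0,0,0,0,0,0,-1]],
])

```text
time_s: 12.75
position: [0.622, -0.1178, 0.0858]
tool_rot: [[-0.001, 0.04, 0.999], [-0.052, 0.998, -0.04], [-0.999, -0.052, 0.001]]
ft_force: [0.6, 0.6, -1.0]
grip_width: 0.0119
```

```bash
python3 - <<'E'
from rel import *
o=st();print(np.round(o['tool_rot'],4).tolist())
E
```

```text
12.75 pos [0.622, -0.1178, 0.0858] F [0.59, 0.58, -1.03] T [0.008, -0.029, 0.032] w 0.0119
[[-0.0008, 0.0402, 0.9992], [-0.0522, 0.9978, -0.0402], [-0.9986, -0.0522, 0.0013]]
```

Emit:
drive_tool([
  [[0.004,0.001,0,0,0,0.004,-1],[0,0,0,0,0,0,-1]],
])

```text
time_s: 12.95
position: [0.622, -0.1178, 0.0858]
tool_rot: [[-0.001, 0.04, 0.999], [-0.048, 0.998, -0.04], [-0.999, -0.048, 0.001]]
ft_force: [0.1, 1.7, 1.4]
grip_width: 0.0123
```

```bash
python3 - <<'E'
from rel import *
o=st();print(np.round(o['tool_rot'],4).tolist())
get_image('top');st()
E
```

```text
12.95 pos [0.622, -0.1178, 0.0858] F [0.09, 1.71, 1.41] T [0.096, 0.154, -0.055] w 0.0123
[[-0.0006, 0.0402, 0.9992], [-0.0483, 0.998, -0.0402], [-0.9988, -0.0483, 0.0014]]
13.0 pos [0.622, -0.1178, 0.0858] F [-1.32, 2.19, 2.36] T [0.077, 0.081, -0.02] w 0.0123
```

Emit:
drive_tool([
  [[-0.004,-0.004,0,0,0,0,-1],[0,0,0,0,0,0,-1]],
], force=20)

```text
time_s: 13.2
position: [0.622, -0.118, 0.0858]
tool_rot: [[-0.001, 0.04, 0.999], [-0.048, 0.998, -0.04], [-0.999, -0.048, 0.001]]
ft_force: [0.4, 1.8, 1.4]
grip_width: 0.0115
```

```bash
python3 - <<'E'
from rel import *
p=get_image('side');save(p,'s13',(200,90,320,180),6);pickle.dump(p,open('s13.pkl','wb'));st()
E
```

```text
13.25 pos [0.622, -0.118, 0.0858] F [-0.24, 2.17, 0.96] T [0.158, 0.072, -0.017] w 0.0121
```

View pics/s13.png

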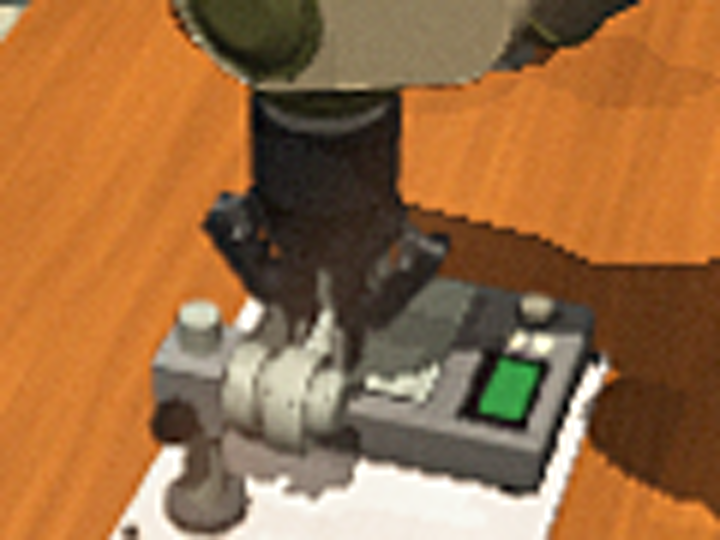

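Emit:
drive_tool([
  [[-0.002,0,0,0,0,0,-0.7],[0,0,0,0,0,0,-0.6],[0,0,0,0,0,0,-0.5],[0,0,0,0,0,0,-0.4]],
])

```text
time_s: 13.65
position: [0.622, -0.1183, 0.086]
tool_rot: [[-0.001, 0.04, 0.999], [-0.049, 0.998, -0.04], [-0.999, -0.049, 0.001]]
ft_force: [-0.3, -0.0, 0.3]
grip_width: 0.0255
```

```bash
python3 - <<'E'
from rel import *
p=get_image('wrist');save(p,'w14',None,1.5);pickle.dump(p,open('w14.pkl','wb'));st()
E
```

```text
13.7 pos [0.622, -0.1183, 0.086] F [0.7, -0.3, -0.38] T [0.002, 0.023, -0.006] w 0.0256
```

View pics/w14.png

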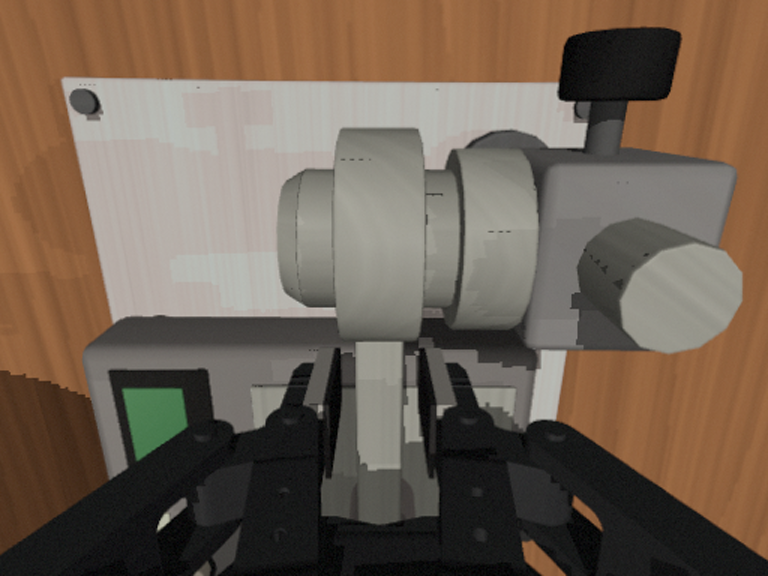

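Emit:
drive_tool([
  [[-0.2,-0.01,0,0,0,0,-0.4],[-0.5,-0.025,0,0,0,0,-0.4],[-0.8,-0.04,0,0,0,0,-0.4],[-0.7,-0.035,0,0,0,0,-0.4],[0,0,0,0,0,0,-0.4]],
])

```text
time_s: 14.2
position: [0.6235, -0.1189, 0.2024]
tool_rot: [[0.009, 0.041, 0.999], [-0.052, 0.998, -0.04], [-0.999, -0.052, 0.011]]
ft_force: [-0.3, -0.1, 0.4]
grip_width: 0.0257
```

```bash
python3 - <<'E'
from rel import *
p=get_image('wrist');save(p,'w15',None,1.5);pickle.dump(p,open('w15.pkl','wb'));st()
plan((.5255,-.26,.20),down(-2.5),n=4)
E
```

```text
14.25 pos [0.6226, -0.1185, 0.1992] F [0.11, -0.78, -0.99] T [0.037, -0.023, 0.036] w 0.0255
[0.03, -0.726, -0.457, 0.001, 0.002, 0.013]
[0.021, -0.727, -0.456, 0.001, 0.002, 0.013]
[0.013, -0.727, -0.455, 0.001, 0.002, 0.013]
[0.004, -0.728, -0.455, 0.001, 0.002, 0.013]
```

View pics/w15.png

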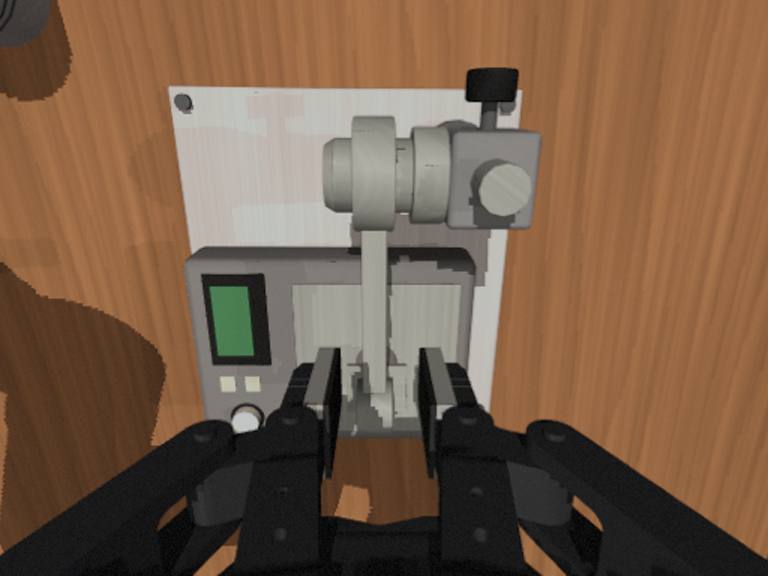

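Emit:
drive_tool([
  [[0.03,-0.8,-0.45,0,0,0.013,-0.8],[0.02,-0.85,-0.46,0,0,0.013,-1],[0.01,-0.85,-0.46,0,0,0.013,-1],[0,-0.8,-0.46,0,0,0.013,-1],[0,0,0,0,0,0,-1]],
])

```text
time_s: 14.75
position: [0.5207, -0.2839, 0.1967]
tool_rot: [[-0.001, 0.047, 0.999], [0.004, 0.999, -0.047], [-1.0, 0.004, -0.001]]
ft_force: [-0.1, 0.6, -0.1]
grip_width: -0.0002
```

```bash
python3 - <<'E'
from rel import *
o=st();p=get_image('wrist');save(p,'w16',None,1.5);pickle.dump(p,open('w16.pkl','wb'));pickle.dump(observe(),open('o16.pkl','wb'));
p=get_image('top');save(p,'t16',(240,120,400,240),5);pickle.dump(p,open('t16.pkl','wb'));o=st();print(np.round(o['tool_rot'],4).tolist())
E
```

```text
14.75 pos [0.5207, -0.2839, 0.1967] F [-0.09, 0.65, -0.1] T [-0.01, -0.016, 0.025] w -0.0002
14.85 pos [0.523, -0.28, 0.1969] F [-0.59, -0.25, 0.87] T [0.02, -0.045, -0.019] w 0.0002
[[0.0002, 0.0424, 0.9991], [0.0047, 0.9991, -0.0424], [-1.0, 0.0047, 0.0]]
```

View pics/w16.png

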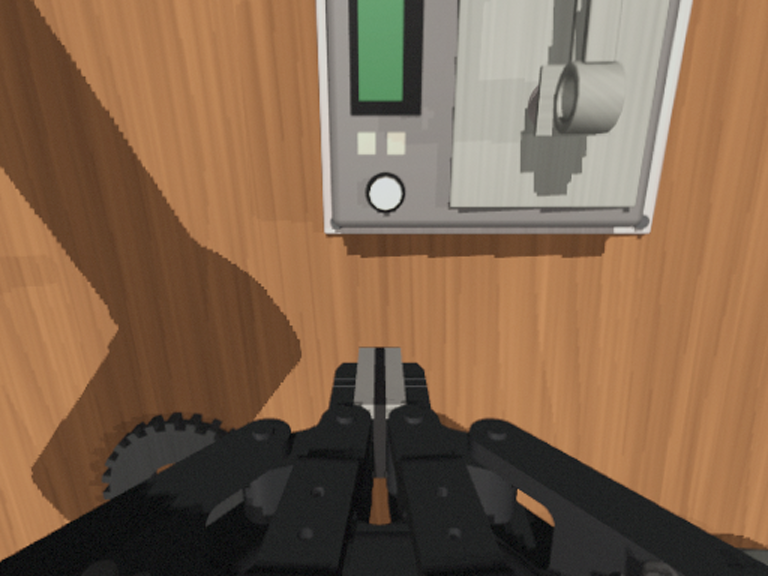

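View pics/t16.png

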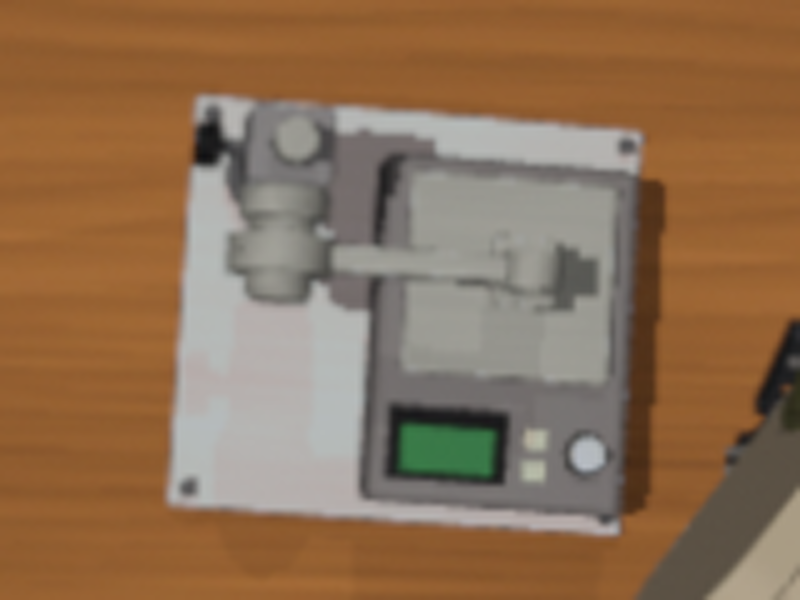

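```bash
python3 - <<'E'
from rel import *
p=pickle.load(open('w16.pkl','rb'))
print(onz(p,np.array([[385,192]])/1.5,.059))
q=pickle.load(open('t16.pkl','rb'));print(onz(q,np.array([[587,453]])/5+[240,120],.06))
plan((.5247,-.2415,.09),down(-2.5),n=3)
E
```

```text
[[ 0.52434773 -0.24150455  0.059     ]]
[[ 0.52678186 -0.24227004  0.06      ]]
[0.714, 0.253, 0.0, 0.0, -0.0, -0.002]
[0.713, 0.255, 0.0, 0.0, -0.0, -0.002]
[0.713, 0.256, 0.0, 0.0, -0.0, -0.002]
```

Emit:
drive_tool([
  [[0.6,0.25,0.01,0,0,0,-1],[0.7,0.25,0.01,0,0,0,-1],[0.7,0.25,0.01,0,0,0,-1],[0,0,0,0,0,0,-1],[0,0,0,0,0,0,-1]],
])

```text
time_s: 15.35
position: [0.5276, -0.2411, 0.0984]
tool_rot: [[0.001, 0.038, 0.999], [0.003, 0.999, -0.038], [-1.0, 0.003, 0.001]]
ft_force: [-0.3, -0.1, -0.3]
grip_width: 0.0
```

```bash
python3 - <<'E'
from rel import *
p=get_image('wrist');save(p,'w17',None,1.5);pickle.dump(p,open('w17.pkl','wb'))
o=st();print(np.round(o['tool_rot'],4).tolist());plan((.525,-.2417,.065),down(-2.5),n=2)
E
```

```text
15.4 pos [0.5279, -0.2419, 0.0994] F [0.29, -0.35, 1.05] T [-0.037, -0.014, 0.028] w -0.0001
[[0.0032, 0.0392, 0.9992], [0.0019, 0.9992, -0.0392], [-1.0, 0.0021, 0.0032]]
[0.344, 0.0, -0.031, 0.002, 0.002, -0.001]
[0.344, 0.0, -0.03, 0.002, 0.002, -0.001]
```

View pics/w17.png

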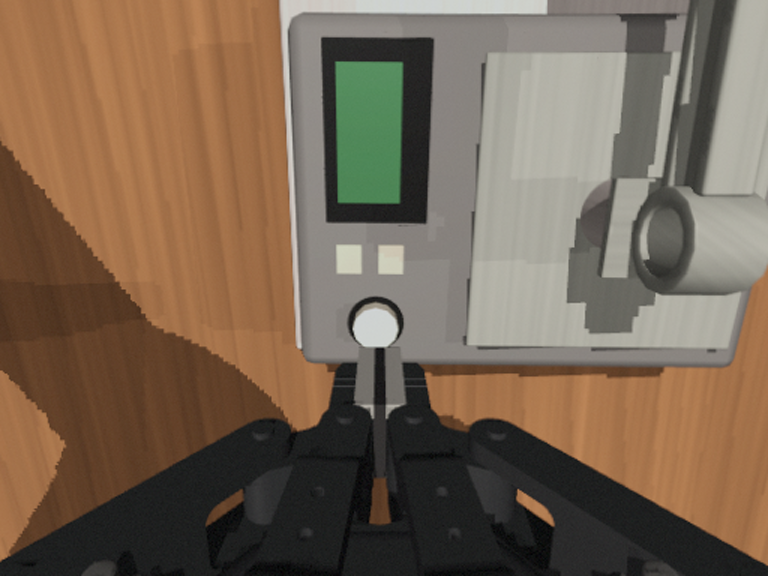

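Emit:
drive_tool([
  [[0.3,0,-0.03,0,0,0,-1],[0.3,0,-0.02,0,0,0,-1],[0,0,0,0,0,0,-1],[0,0,0,0,0,0,-1]],
])

```text
time_s: 15.8
position: [0.5251, -0.2423, 0.0694]
tool_rot: [[0.003, 0.041, 0.999], [0.002, 0.999, -0.041], [-1.0, 0.002, 0.003]]
ft_force: [-0.3, 0.7, 0.5]
grip_width: -0.0002
```

```bash
python3 - <<'E'
from rel import *
p=get_image('wrist');save(p,'w18',None,1.5);pickle.dump(p,open('w18.pkl','wb'));print(onz(p,np.array([[376,325]])/1.5,.059))
o=st();print(np.round(o['tool_rot'],4).tolist())
q=pickle.load(open('w17.pkl','rb'));print(onz(q,np.array([[376,325]])/1.5,.059))
E
```

```text
[[ 0.5228904  -0.23088572  0.059     ]]
15.85 pos [0.5252, -0.2422, 0.0695] F [-0.13, 0.33, 0.71] T [-0.014, -0.082, 0.015] w 0.0
[[0.0037, 0.0405, 0.9992], [0.0017, 0.9992, -0.0405], [-1.0, 0.0018, 0.0036]]
[[ 0.52465251 -0.2416506   0.059     ]]
```

View pics/w18.png

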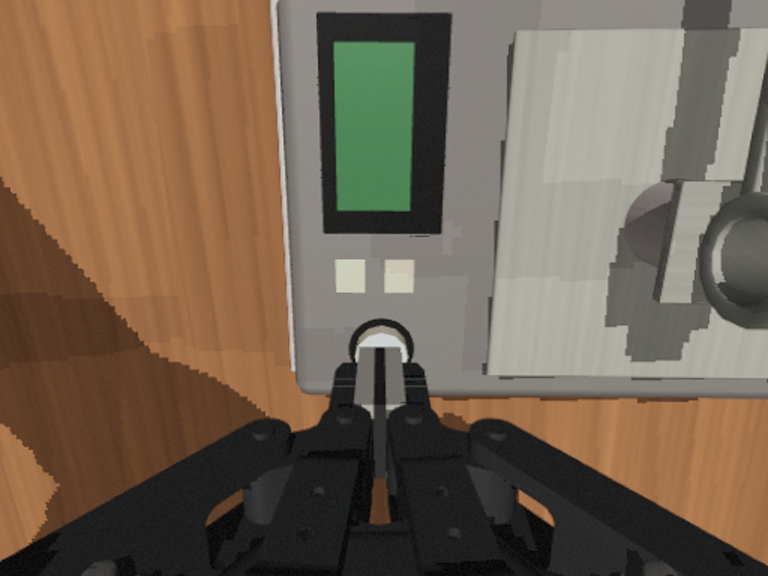

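Emit:
drive_tool([
  [[0.07,0,0,0,0,0,-1],[0.04,0,0,0,0,0,-1],[0,0,0,0,0,0,-1]],
])

```text
time_s: 16.15
position: [0.5244, -0.2415, 0.0623]
tool_rot: [[0.001, 0.04, 0.999], [0.003, 0.999, -0.04], [-1.0, 0.003, 0.001]]
ft_force: [1.1, -0.0, -0.2]
grip_width: 0.0002
```

Emit:
drive_tool([
  [[0.01,0,0,0,0,0,-1],[0.01,0,0,0,0,0,-1],[0,0,0,0,0,0,-1]],
])

```text
time_s: 16.45
position: [0.5244, -0.2415, 0.0613]
tool_rot: [[0.001, 0.04, 0.999], [0.003, 0.999, -0.04], [-1.0, 0.003, 0.001]]
ft_force: [0.4, 0.0, 0.6]
grip_width: 0.0002
```

Emit:
drive_tool([
  [[0.01,0,0,0,0,0,-1],[0,0,0,0,0,0,-1]],
])

```text
time_s: 16.65
position: [0.5244, -0.2415, 0.0608]
tool_rot: [[0.001, 0.04, 0.999], [0.003, 0.999, -0.04], [-1.0, 0.004, 0.001]]
ft_force: [-0.2, 0.2, -0.4]
grip_width: -0.0001
```

Emit:
drive_tool([
  [[0.01,0,0,0,0,0,-1],[0,0,0,0,0,0,-1]],
])

```text
time_s: 16.85
position: [0.5245, -0.2415, 0.0604]
tool_rot: [[0.001, 0.04, 0.999], [0.003, 0.999, -0.04], [-1.0, 0.003, 0.001]]
ft_force: [-0.3, 0.4, 0.5]
grip_width: -0.0001
```

Emit:
drive_tool([
  [[0.01,0,0,0,0,0,-1],[0,0,0,0,0,0,-1]],
])

```text
time_s: 17.05
position: [0.5245, -0.2415, 0.06]
tool_rot: [[0.002, 0.04, 0.999], [0.003, 0.999, -0.04], [-1.0, 0.003, 0.001]]
ft_force: [-0.9, -0.5, 2.9]
grip_width: 0.0002
```

Emit:
drive_tool([
  [[0.01,0,0,0,0,0,-1],[0,0,0,0,0,0,-1]],
])

```text
time_s: 17.25
position: [0.5244, -0.2415, 0.0595]
tool_rot: [[0.001, 0.04, 0.999], [0.003, 0.999, -0.04], [-1.0, 0.003, 0.001]]
ft_force: [-1.6, -0.1, 4.2]
grip_width: -0.0
```

Emit:
drive_tool([
  [[0.01,0,0,0,0,0,-1],[0,0,0,0,0,0,-1]],
])

```text
time_s: 17.45
position: [0.5244, -0.2415, 0.0588]
tool_rot: [[0.001, 0.04, 0.999], [0.003, 0.999, -0.04], [-1.0, 0.003, 0.001]]
ft_force: [-0.8, 0.4, 4.1]
grip_width: -0.0004
```

Emit:
drive_tool([
  [[0.01,0,0,0,0,0,-1],[0,0,0,0,0,0,-1]],
])

```text
time_s: 17.65
position: [0.5244, -0.2415, 0.0582]
tool_rot: [[0.001, 0.04, 0.999], [0.003, 0.999, -0.04], [-1.0, 0.003, 0.001]]
ft_force: [-0.8, -0.2, 2.6]
grip_width: 0.0001
```

Emit:
drive_tool([
  [[0.007,0,0,0,0,0,-1],[0,0,0,0,0,0,-1]],
])

```text
time_s: 17.85
position: [0.5244, -0.2415, 0.0578]
tool_rot: [[0.001, 0.04, 0.999], [0.003, 0.999, -0.04], [-1.0, 0.003, 0.001]]
ft_force: [0.3, 0.3, 3.0]
grip_width: -0.0002
```

Emit:
drive_tool([
  [[0.006,0,0,0,0,0,-1],[0,0,0,0,0,0,-1]],
])

```text
time_s: 18.05
position: [0.5244, -0.2415, 0.0576]
tool_rot: [[0.001, 0.04, 0.999], [0.003, 0.999, -0.04], [-1.0, 0.003, 0.001]]
ft_force: [0.1, -0.6, 1.9]
grip_width: -0.0001
```

```bash
python3 - <<'E'
from rel import *
for _ in range(4):
    get_image('top');st()
E
```

```text
18.1 pos [0.5244, -0.2415, 0.0576] F [-1.32, -0.98, 1.09] T [-0.058, 0.111, 0.001] w -0.0001
18.15 pos [0.5244, -0.2415, 0.0576] F [-0.48, 0.94, 2.98] T [-0.033, 0.109, 0.042] w 0.0003
18.2 pos [0.5244, -0.2415, 0.0577] F [-0.76, -0.54, 2.91] T [-0.119, 0.111, 0.026] w 0.0003
18.25 pos [0.5244, -0.2415, 0.0577] F [-0.64, 0.36, 2.06] T [-0.064, 0.065, -0.037] w 0.0001
```

Emit:
drive_tool([
  [[0.005,0,0,0,0,0,-1],[0,0,0,0,0,0,-1]],
])

```text
time_s: 18.45
position: [0.5244, -0.2415, 0.0574]
tool_rot: [[0.001, 0.04, 0.999], [0.003, 0.999, -0.04], [-1.0, 0.003, 0.001]]
ft_force: [0.9, -1.0, 2.0]
grip_width: -0.0002
```

```bash
python3 - <<'E'
from rel import *
f=[]
for _ in range(6):
    get_image('top');o=observe();f.append((round(o['ft_force'][2],2),round(o['position'][2],5)))
print(f)
E
```

```text
[(np.float64(2.37), np.float64(0.05743)), (np.float64(2.29), np.float64(0.05744)), (np.float64(2.61), np.float64(0.05742)), (np.float64(2.66), np.float64(0.05744)), (np.float64(1.84), np.float64(0.05744)), (np.float64(2.6), np.float64(0.05743))]
```

Emit:
drive_tool([
  [[0.005,0,0,0,0,0,-1],[0,0,0,0,0,0,-1]],
])

```text
time_s: 18.95
position: [0.5244, -0.2415, 0.0572]
tool_rot: [[0.001, 0.04, 0.999], [0.003, 0.999, -0.04], [-1.0, 0.003, 0.001]]
ft_force: [-0.6, -1.0, 2.2]
grip_width: -0.0002
```

```bash
python3 - <<'E'
from rel import *
f=[]
for _ in range(6):
    get_image('top');o=observe();f.append((round(float(o['ft_force'][2]),2),round(float(o['position'][2]),5)))
print(f)
E
```

```text
[(1.96, 0.05721), (2.89, 0.05719), (2.53, 0.05718), (1.75, 0.05719), (2.49, 0.05718), (2.17, 0.0572)]
```

Emit:
drive_tool([
  [[0.004,0,0,0,0,0,-1],[0,0,0,0,0,0,-1]],
])

```text
time_s: 19.45
position: [0.5245, -0.2415, 0.057]
tool_rot: [[0.001, 0.04, 0.999], [0.003, 0.999, -0.04], [-1.0, 0.003, 0.001]]
ft_force: [-0.9, 0.1, 3.4]
grip_width: 0.0001
```

```bash
python3 - <<'E'
from rel import *
f=[]
for _ in range(6):
    get_image('top');o=observe();f.append((round(float(o['ft_force'][2]),2),round(float(o['position'][2]),5)))
print(f,np.mean(f,0))
E
```

```text
[(1.93, 0.05701), (2.47, 0.05701), (2.94, 0.05703), (3.21, 0.05698), (3.42, 0.05701), (3.25, 0.05701)] [2.87       0.05700833]
```

The force has passed the peak and the dip and is just starting to rise again, so the key has clicked. Letting it up.

Emit:
drive_tool([
  [[-0.04,0,0,0,0,0,-1],[-0.1,0,0,0,0,0,-1],[-0.5,0,0,0,0,0,-1],[-0.8,0,0,0,0,0,-1],[-0.8,-0.3,0,0,0,0,-1]],
])

```text
time_s: 20.25
position: [0.5233, -0.2553, 0.17]
tool_rot: [[-0.0, 0.039, 0.999], [0.005, 0.999, -0.039], [-1.0, 0.005, -0.001]]
ft_force: [-0.4, -0.2, 0.1]
grip_width: -0.0001
```

Emit:
drive_tool([
  [[0,-0.8,0,0,0,0,-1],[0,-0.6,0,0,0,0,-1],[0,0,0,0,0,0,-1],[0,0,0,0,0,0,-1]],
])

```text
time_s: 20.65
position: [0.5205, -0.3267, 0.1683]
tool_rot: [[0.001, 0.041, 0.999], [0.005, 0.999, -0.041], [-1.0, 0.005, 0.0]]
ft_force: [0.7, -0.0, 0.0]
grip_width: -0.0001
```

```bash
python3 - <<'E'
from rel import *
st()
p=get_image('wrist');save(p,'w20',None,1.5)
p=get_image('side');save(p,'s20',(190,90,330,190),5.5)
p=get_image('top');save(p,'t20',(130,100,400,290),2.9);save(p,'t20c',(270,130,380,240),5.4)
E
```

```text
20.65 pos [0.5205, -0.3267, 0.1683] F [0.67, -0.04, 0.01] T [-0.004, -0.006, -0.026] w -0.0001
```

View pics/w20.png

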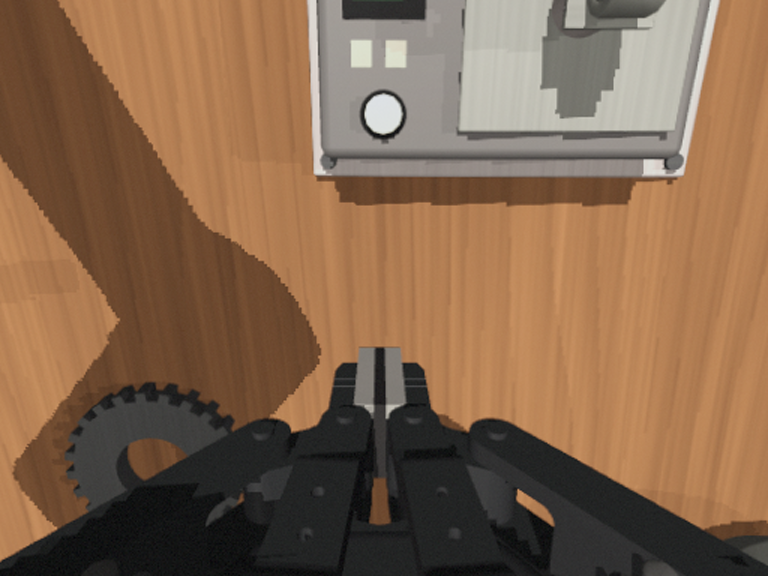

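View pics/s20.png

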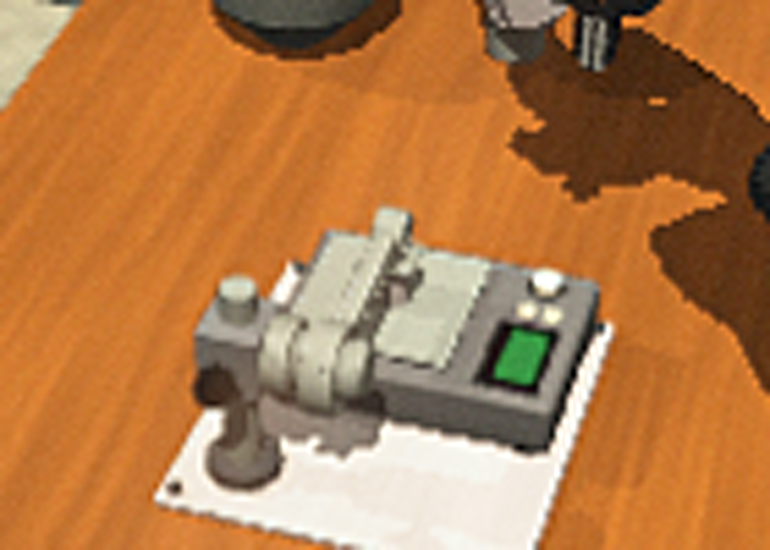

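View pics/t20.png

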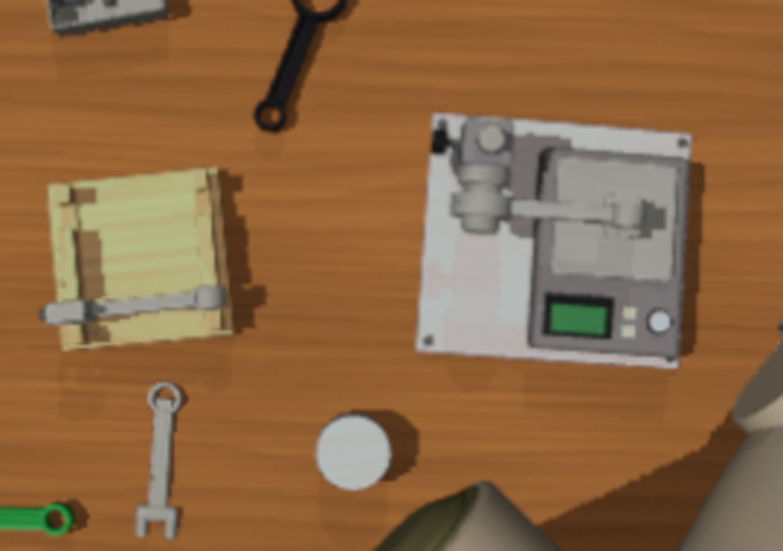

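```bash
python3 -c "
from rig import close_job;print(close_job())"
```

```text
the job is handed in; nothing more can be done
None
```

The job is done and handed in at about 21 s of the 64 s limit. The handover gave no verdict.

- **Rod:** I took the one-piece rod from the far slot of the rack (larger x) and slid it onto the spigot with its small end held high. I lowered the big eye until the spigot carried it, then tilted the small end down until it took load on the rest. Contact forces stayed around 5–7 N. When I opened the gripper the force went to zero and the rod stayed put.
- **Key:** I pressed the hold key in small steps. The force rose to about 4.2 N, dropped to about 2.3 N (the click), and was just rising again at about 2.9 N when I stopped. That is roughly 3.3–3.5 mm of travel, short of the stop. I then let the key back up and moved the arm clear.

**Last pictures:** The rod hangs on the spigot with clear space to the shoulder, and its small end lies on the middle of the rest. The key is clear of the gripper and looks raised. The other rod, piston, spanner and look-alikes are where they were.

**Disagreement:** The pictures put the spigot's axis at about 100–102 mm, below the stated minimum of 103 mm. Contact by feel gave about 103 mm, so I set the final height by feel.

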